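# Unstack the caps and close the bottles

### The job

The caps of the four clean bottles are stacked on the cork pad. Take the stack apart from the top down and set each cap fully home and level on the bottle whose ring has its colour, finishing one bottle before the next: red, yellow, green, then blue. Leave the bottles and the white beaker standing where they are, and do not let a cap fall over or tip up.

Things in the scene. Friction and masses are not known exactly. Their poses are not given: they have to be found in the camera images.
- cap_red: red plastic push-on bottle cap, a cup standing mouth down, sizes in mm: outside diameter 30, height 22, wall 2.5, top 3 thick, cavity 25 wide and 19 deep. Origin: centre of the lower rim, z up. At the start it is at the top of the stack of four (its rim 76 above the table), each 11 smaller across than the one below. 10 to 35 g, simply resting.
- cap_yellow: yellow plastic push-on bottle cap, a cup standing mouth down, sizes in mm: outside diameter 41, height 22, wall 2.5, top 3 thick, cavity 36 wide and 19 deep. Origin: centre of the lower rim, z up. At the start it is second from the top of the stack of four (its rim 54 above the table), each 11 smaller across than the one below. 10 to 35 g, simply resting.
- cap_green: green plastic push-on bottle cap, a cup standing mouth down, sizes in mm: outside diameter 52, height 22, wall 2.5, top 3 thick, cavity 47 wide and 19 deep. Origin: centre of the lower rim, z up. At the start it is third from the top of the stack of four (its rim 32 above the table), each 11 smaller across than the one below. 10 to 35 g, simply resting.
- cap_blue: blue plastic push-on bottle cap, a cup standing mouth down, sizes in mm: outside diameter 63, height 22, wall 2.5, top 3 thick, cavity 58 wide and 19 deep. Origin: centre of the lower rim, z up. At the start it is at the bottom of the stack of four (its rim 10 above the table), each 11 smaller across than the one below. 10 to 35 g, simply resting.
- bottle_red: open clear-glass bottle with a red ring round its mouth and a red collar at the foot of its neck, in mm: height 105, body diameter 52, neck 17 in diameter over the top 26 (top 4 tapered by 3.5 all round). Loose, about 100 g. Origin: centre of its underside on the table, z up. Fully home, the cap rests on the mouth, its lower rim 86 above the table, with 4 of play all round.
- bottle_yellow: open clear-glass bottle with a yellow ring round its mouth and a yellow collar at the foot of its neck, in mm: height 115, body diameter 62, neck 26 in diameter over the top 26 (top 4 tapered by 3.5 all round). Loose, about 160 g. Origin: centre of its underside on the table, z up. Fully home, the cap rests on the mouth, its lower rim 96 above the table, with 5 of play all round.
- bottle_green: open clear-glass bottle with a green ring round its mouth and a green collar at the foot of its neck, in mm: height 125, body diameter 72, neck 37 in diameter over the top 26 (top 4 tapered by 3.5 all round). Loose, about 240 g. Origin: centre of its underside on the table, z up. Fully home, the cap rests on the mouth, its lower rim 106 above the table, with 5 of play all round.
- bottle_blue: open clear-glass bottle with a blue ring round its mouth and a blue collar at the foot of its neck, in mm: height 135, body diameter 84, neck 48 in diameter over the top 26 (top 4 tapered by 3.5 all round). Loose, about 340 g. Origin: centre of its underside on the table, z up. Fully home, the cap rests on the mouth, its lower rim 116 above the table, with 5 of play all round.
- base: fixed round cork pad, diameter 92 mm, 10 mm thick, on which the stack of caps stands. Origin: centre of its underside on the table.
- beaker: small empty white ceramic beaker, rim diameter 52 mm, height 60 mm, standing loose among the bottles; a bystander. Origin: centre of its underside.
There are look-alikes about, which are no part of the job. Several things have the shape of the cap_red; the one meant has the colours described above.

How it is judged (in metres and radians):
On the way, in this order (a step that is already met when the one before it is completed fails the run):
1. the red cap sits level and fully home on the red-ringed bottle (horizontal distance between cap_red and bottle_red below 0.009 m and z of cap_red in the frame of bottle_red between 0.082 and 0.09 m and angle between cap_red's own z axis and vertical below 0.12 rad), for 0.2 s.
2. the yellow cap sits level and fully home on the yellow-ringed bottle (horizontal distance between cap_yellow and bottle_yellow below 0.009 m and z of cap_yellow in the frame of bottle_yellow between 0.092 and 0.1 m and angle between cap_yellow's own z axis and vertical below 0.12 rad), for 0.2 s.
3. the green cap sits level and fully home on the green-ringed bottle (horizontal distance between cap_green and bottle_green below 0.009 m and z of cap_green in the frame of bottle_green between 0.102 and 0.11 m and angle between cap_green's own z axis and vertical below 0.12 rad), for 0.2 s.
4. the blue cap sits level and fully home on the blue-ringed bottle (horizontal distance between cap_blue and bottle_blue below 0.009 m and z of cap_blue in the frame of bottle_blue between 0.112 and 0.12 m and angle between cap_blue's own z axis and vertical below 0.12 rad), for 0.2 s.
At the end, for the whole second after the job is handed in: Each cap sits on the bottle of its own colour: its centre within 9 mm of the bottle's axis, its rim within 4 mm of the fully-home height, level within 0.12 rad; the bottles and the beaker stand upright (0.1 rad) within 50 mm of where they started, and caps and bottles are at rest (all of step 1 and all of step 2 and all of step 3 and all of step 4 and angle between each of bottle_red, bottle_yellow, bottle_green, bottle_blue, beaker's own z axis and vertical below 0.1 rad and distance of each of bottle_red, bottle_yellow, bottle_green, bottle_blue, beaker from where it was at the start of the episode below 0.05 m and linear speed of each of cap_red, bottle_red, cap_yellow, bottle_yellow, cap_green, bottle_green, cap_blue, bottle_blue below 0.03 m/s); the robot touches nothing.
It fails at once if a cap tips over (angle between any of cap_red, cap_yellow, cap_green, cap_blue's own z axis and vertical above 0.7 rad).
It fails at once if a bottle tips over (angle between any of bottle_red, bottle_yellow, bottle_green, bottle_blue's own z axis and vertical above 0.5 rad).
It fails at once if the beaker tips over (angle between beaker's own z axis and vertical above 0.5 rad).
It also fails if it takes over 120 s, if anything falls off the work surface, if the arm or the gripper's body presses on something with over 40 N, if the wrist force passes 120 N, or if a joint passes its speed limit or range.

### The arm

A 6-joint arm with a two-finger parallel gripper is mounted at the origin on the work surface. World frame = base frame: x ahead of the robot, y to its left, z up, the work surface at z = 0. Lengths are in m, angles in degrees, forces in N, time in s.
With the tool pointing down it reaches from about 0.35 to 0.875 m from the base axis. Payload 4.2 kg.
Tool frame: the origin (TCP) lies midway between the tips of the shut fingers; the grasp point (between the pads) lies 19 mm behind it; z points along the fingers, y is the line along which they close (so a half turn about z gives the same grasp; the last joint's range is limited). The gripper opens to 87 mm and grips with 3 to 60 N. Pads are 19 mm wide; open, the fingers measure 117 mm over their backs; the gripper's body (75 mm by 190 mm) begins 51 mm behind the grasp point.
Start: joints at [14.817, 22.042, 0.453, 0, -68.411, -14.817], TCP at [0.625, 0, 0.223] pointing down, gripper open.
Joint ranges: [-179.83, 179.83], [-69.29, 118.12], [-61.27, 80.66], [-181.25, 117.63], [-171.15, -9.14], [-177.46, 177.46]. Speed limits (degrees/s): [159.86, 159.86, 180, 180, 180, 180].

### API

Orientations are given as a 3x3 rotation matrix whose columns are the frame's x, y, z axes.
In Python, from station import * gives the robot as it stands. The module is installed in compiled form; this text tells all that it offers.
- The arm moves only by the tool servo_tool, never from a script. Its argument "deltas" is a list of rows, each an object of numbers: "tx", "ty", "tz": the shift along the tool's x, y, z in mm; "ax", "ay", "az": the turn, a rotation vector about the tool's x, y, z in rad; "claw": the finger opening in mm, from 0 to 87. In form: [{"tx": .., "ty": .., "tz": .., "ax": .., "ay": .., "az": .., "claw": ..}, ...]. A call has 1 to 12 rows; each row is the pose to reach, as a shift and turn from the pose commanded when the call began, along the tool's axes at that moment; what a row does not reach only later rows make up. A row lasts 1/12 s, in which the tool goes at most 41.7 mm and 7.16 degrees, less where a joint would pass 70% of its speed; a pose out of reach is approached as far as the arm can. A call with a gripper value outside its range is refused whole. The fingers move at their own pace and stop on an object; the grip force is fixed at half the most. Time passes only in rows, so rows that repeat a pose let the fingers close. It gives the time, the measured TCP pose, the force, the opening and the grip force at its end, in the units of the state.
- sense(): the state, without advancing time (a new reading comes with each control period).
- capture(name): name is "scene" or "side" or "wrist"; returns the picture (384x512x3 uint8, blue, green, red); there is no depth.
- calibration(name): a dict with "fx", "fy", "cx", "cy" (pixels), "dist" ([k1, k2, p1, p2, k3] as OpenCV has them; the pictures are not rectified), "cam_to_world" (4x4, takes a point from camera to world coordinates); the wrist camera has in their place "hand_eye" (4x4, takes a point from camera to tool coordinates, whose origin is the TCP and whose axes are the flange's). Camera axes: x right, y down, z forward; pixel columns grow to the right and rows downward; lengths in m; the calibration is good to about 2 mm. A picture is of the moment at which its call begins: read the wrist's pose just before it. calibration takes no time and is no camera call.
- finish_job(): hands the job in; it is judged then, once.
Trained networks look in the newest picture that a camera, given by its name, has taken for a name from the list of things; names that differ only in an ending like _2 or _b are one class to them, and where a whole thing is asked for, a point or a joint stands for the part that bears it (a point fixed in the world has none). Each returns a list of dicts, best first, with "confidence" (0 to 1); they miss things now and then, are a little off and sometimes report something else, mostly with a low value. They report only what shows in the picture. A call takes as long as a camera call. They do not tell look-alikes from the thing itself.
- recognise(label, camera): "xyz" ([x, y, z] in m, in the coordinates of the camera as it stood for that picture, good to about 4 mm: the middle of the surface that is visible of it).
- trace(label, camera): "mask" (384x512 bool, what is visible of it).
The state is a dict: "time_s": time; "joints": joint angles; "joint_velocities": joint speeds; "effort": joint torques, N m; "tcp_pos": TCP position; "ee_rot": TCP orientation; "wrist_force": force on the tool from outside, world axes, zero at the start; "moment": the same for the moment, N m; "gripper_width": opening from 0.0 (shut) to 1.0 (fully open); "gripper_force": force on a finger pad.
Only numpy, scipy, OpenCV 4.12 (cv2) and the standard library are available. Lean on these libraries where they do the work, as an engineer would, in place of code of your own. Each camera call takes 0.05 s, during which the arm holds its last target. There are 200 camera calls.

## Working session

There is one attempt and no reset: what is moved stays moved. The work goes in short steps, Python scripts to look and compute and a tool call to move; the robot and the scene stay as the last step left them, time stands still between calls to the robot, and variables do not carry over. Pictures are saved under pics/ and viewed, at most 14 in all, crops included, and the job is handed in when it is done.

Besides the shell and the picture viewer there is one more tool, called by a JSON object that holds its "method" and its "body", one argument or row to a line. servo_tool: Moves the arm, as the interface text tells. Its arguments: {"type":"object","properties":{"deltas":{"type":"array","items":{"type":"object","properties":{"tx":{"type":"number"},"ty":{"type":"number"},"tz":{"type":"number"},"ax":{"type":"number"},"ay":{"type":"number"},"az":{"type":"number"},"claw":{"type":"number"}}}}},"required":["deltas"]}

```bash
mkdir -p pics; python3 - <<'E'
from station import *
import cv2,numpy as np
s=sense();print(s['time_s'],s['tcp_pos'],s['ee_rot'],s['gripper_width'])
ims=[]
for n in ['scene','side','wrist']:
    im=capture(n);cv2.imwrite(f'pics/{n}0.png',im);c=calibration(n);print(n,{k:np.round(v,4).tolist() for k,v in c.items()})
    for l in ['cap_red','cap_yellow','cap_green','cap_blue','bottle_red','bottle_yellow','bottle_green','bottle_blue','base','beaker']:
        pass
E
```

```text
0.0 [6.24396844e-01 1.42568774e-05 2.21473433e-01] [[-2.14254939e-04 -9.99997653e-01 -2.15583454e-03]
 [-9.99999974e-01  2.14427655e-04 -7.98846295e-05]
 [ 8.03467126e-05  2.15581737e-03 -9.99997673e-01]] 1.0019410679280765
scene {'fx': 346.3999, 'fy': 346.3999, 'cx': 258.2043, 'cy': 195.3038, 'dist': [-0.0009, 0.0, 0.0, 0.0, 0.0], 'cam_to_world': [[-0.7284, 0.4876, -0.4814, 0.9738], [0.6851, 0.5277, -0.5021, 0.383], [0.0092, -0.6955, -0.7185, 0.6112], [0.0, 0.0, 0.0, 1.0]]}
side {'fx': 420.4296, 'fy': 420.4296, 'cx': 259.558, 'cy': 187.2524, 'dist': [-0.0166, 0.0, 0.0, 0.0, 0.0], 'cam_to_world': [[-0.9803, -0.1206, 0.1565, 0.4752], [-0.1975, 0.5817, -0.7891, 0.6828], [0.0042, -0.8044, -0.594, 0.6062], [0.0, 0.0, 0.0, 1.0]]}
wrist {'fx': 269.2339, 'fy': 269.2339, 'cx': 253.4194, 'cy': 191.5922, 'dist': [-0.0602, 0.0, 0.0, 0.0, 0.0], 'hand_eye': [[-0.0002, -0.9635, -0.2678, 0.0727], [1.0, -0.0001, -0.0004, -0.0004], [0.0003, -0.2678, 0.9635, -0.1627], [0.0, 0.0, 0.0, 1.0]]}
```

View pics/scene0.png

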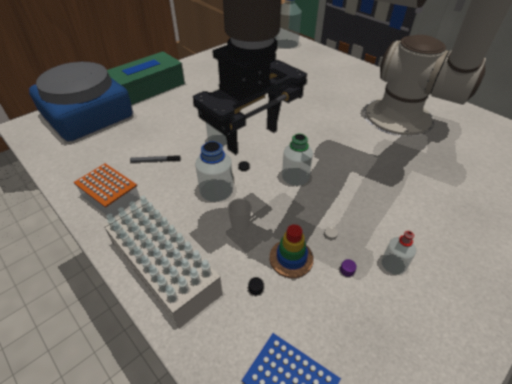

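View pics/side0.png

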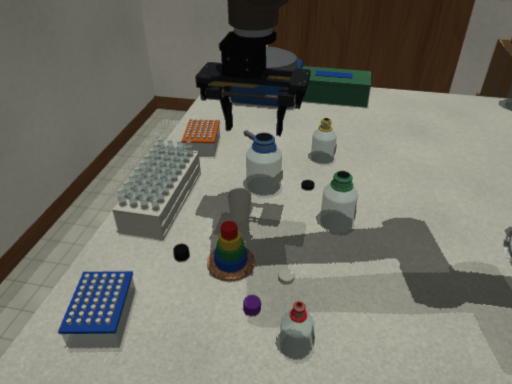

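```bash
cat > h.py <<'E'
from station import *
import cv2,numpy as np
def cam(n,s=None):
    c=calibration(n);K=np.array([[c['fx'],0,c['cx']],[0,c['fy'],c['cy']],[0,0,1.]]);d=np.array(c['dist'],float)
    if n=='wrist':
        s=s or sense();T=np.eye(4);T[:3,:3]=s['ee_rot'];T[:3,3]=s['tcp_pos'];M=T@np.array(c['hand_eye'])
    else: M=np.array(c['cam_to_world'])
    return K,d,M
def proj(P,C):
    K,d,M=C;W=np.linalg.inv(M);return cv2.projectPoints(np.asarray(P,float).reshape(-1,3),cv2.Rodrigues(W[:3,:3])[0],W[:3,3],K,d)[0].reshape(-1,2)
def ray(uv,C):
    K,d,M=C;p=cv2.undistortPoints(np.array(uv,float).reshape(1,1,2),K,d).ravel();return M[:3,3],M[:3,:3]@np.r_[p,1]
def atz(uv,z,C):
    o,r=ray(uv,C);return o+r*(z-o[2])/r[2]
E
python3 - <<'E'
from h import *
for n in ['scene','side','wrist']:
    capture(n);C=cam(n)
    for l in ['cap_red','bottle_red','bottle_yellow','bottle_green','bottle_blue','base','beaker']:
        for r in recognise(l,n)[:4]:
            if r['confidence']<.3: continue
            p=C[2]@np.r_[r['xyz'],1];print(n,l,round(r['confidence'],2),np.round(p[:3],3),proj(p[:3],C)[0].round())
im=cv2.imread('pics/side0.png');cv2.imwrite('pics/s1.png',cv2.resize(im[110:360,150:410],None,fx=2.3,fy=2.3,interpolation=2))
E
```

```text
scene cap_red 0.66 [0.647 0.143 0.097] [295. 234.]
scene cap_red 0.49 [0.583 0.236 0.023] [348. 267.]
scene cap_red 0.41 [0.662 0.157 0.031] [292. 263.]
scene bottle_red 0.71 [0.508 0.294 0.059] [401. 252.]
scene bottle_yellow 0.69 [ 0.523 -0.266  0.039] [214. 136.]
scene bottle_green 0.75 [ 0.465 -0.009  0.074] [299. 161.]
scene bottle_blue 0.7 [ 0.468 -0.013  0.076] [297. 160.]
scene bottle_blue 0.61 [ 0.648 -0.107  0.089] [212. 171.]
scene base 0.75 [0.657 0.152 0.052] [293. 253.]
scene base 0.68 [0.662 0.159 0.012] [292. 268.]
side cap_red 0.62 [0.576 0.232 0.022] [253. 301.]
side cap_red 0.54 [0.638 0.142 0.095] [229. 230.]
side cap_red 0.39 [ 0.621 -0.103  0.075] [264. 167.]
side bottle_red 0.78 [0.495 0.304 0.065] [295. 330.]
side bottle_yellow 0.88 [ 0.5   -0.261  0.059] [322. 144.]
side bottle_yellow 0.43 [0.634 0.143 0.094] [231. 231.]
side bottle_yellow 0.37 [0.636 0.147 0.073] [230. 241.]
side bottle_green 0.62 [ 0.442 -0.006  0.074] [342. 203.]
side bottle_blue 0.71 [ 0.621 -0.101  0.074] [264. 167.]
side base 0.97 [0.632 0.165 0.013] [230. 271.]
side base 0.31 [0.495 0.304 0.062] [295. 331.]
side beaker 0.64 [0.657 0.004 0.044] [238. 204.]
wrist cap_red 0.79 [0.646 0.13  0.096] [237. 286.]
wrist bottle_yellow 0.74 [0.641 0.105 0.022] [243. 241.]
wrist bottle_green 0.88 [ 0.469 -0.033  0.092] [394. 155.]
wrist bottle_blue 0.69 [ 0.629 -0.123  0.114] [249.  62.]
wrist base 0.58 [0.642 0.107 0.012] [242. 240.]
wrist beaker 0.68 [ 0.66  -0.     0.025] [228. 172.]
```

View pics/s1.png

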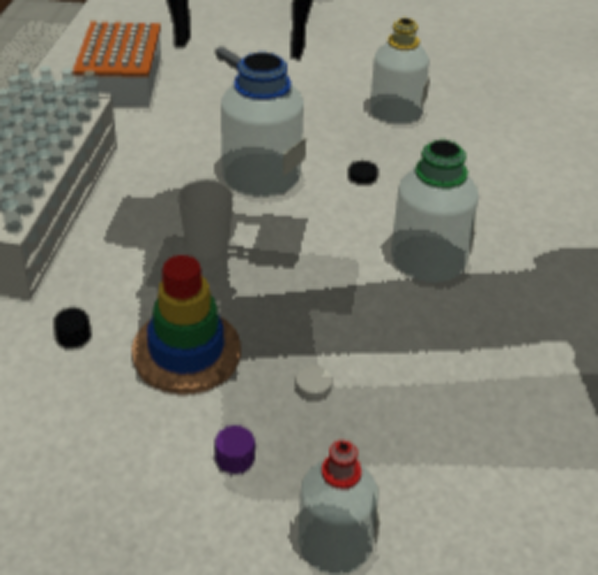

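View pics/wrist0.png

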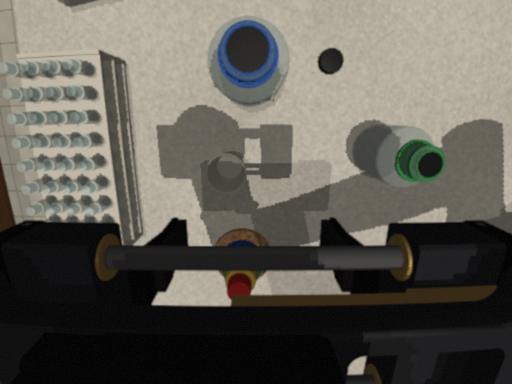

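```bash
cat >> h.py <<'E'
from scipy.optimize import minimize
D=dict(red=30,yellow=41,green=52,blue=63);RIM=dict(red=76,yellow=54,green=32,blue=10)
BH=dict(red=105,yellow=115,green=125,blue=135);BN=dict(red=17,yellow=26,green=37,blue=48)
SEQ=['red','yellow','green','blue']
HUE=dict(red=(172,8),yellow=(16,34),green=(45,90),blue=(100,128))
def cmask(im,c):
    h=cv2.cvtColor(im,cv2.COLOR_BGR2HSV);lo,hi=HUE[c];H=h[...,0]
    m=((H>=lo)|(H<=hi)) if lo>hi else ((H>=lo)&(H<=hi))
    return m&(h[...,1]>110)&(h[...,2]>40)
A=np.linspace(0,2*np.pi,60)
def circ(x,y,z,d): return np.c_[x+d/2*np.cos(A),y+d/2*np.sin(A),np.full(60,z)]
SS=4
def hull(P,C,m=None):
    m=np.zeros((384*SS,512*SS),np.uint8) if m is None else m
    cv2.fillConvexPoly(m,cv2.convexHull(np.round((proj(P,C)+.5)*SS).astype(np.int32)),255);return m
def down(m): return cv2.resize(m,(512,384),interpolation=cv2.INTER_AREA)/255.
def fit(f,obs,x0,step=.006):
    # obs: list of (mask,C,roi)
    def cost(x): return sum(np.abs(down(f(x,C))-m).sum()/max(m.sum(),1) for m,C in obs)
    best=None
    for k in range(2):
        s=np.vstack([x0]+[np.add(x0,np.eye(len(x0))[i]*step) for i in range(len(x0))])
        r=minimize(cost,x0,method='Nelder-Mead',options=dict(initial_simplex=s,xatol=2e-4,fatol=1e-3));x0=r.x
    return r.x,r.fun
def cyl(d,z0,z1): return lambda x,C: hull(np.r_[circ(x[0],x[1],z0,d),circ(x[0],x[1],z1,d)],C)
def near(m,uv,r):
    q=np.zeros(m.shape,np.uint8);cv2.circle(q,tuple(int(v) for v in uv),int(r),1,-1);return m&(q>0)
def capvis(c,upper=None,dz=0):
    """visible part of cap c, with cap above at the given xy hiding part of it"""
    z0=RIM[c]/1e3+dz;f=cyl(D[c]/1e3,z0,z0+.022)
    def g(x,C):
        m=f(x,C)
        if upper: 
            u,xy=upper;m[cyl(D[u]/1e3,z0+.022,z0+.044)(xy,C)>0]=0
        return m
    return g
E
python3 - <<'E'
from h import *
I={n:(cv2.imread(f'pics/{n}0.png'),cam(n)) for n in ['scene','side','wrist']}
up=None
for c in SEQ:
    for ns in [['scene'],['side'],['scene','side']]:
        x0=up[1] if up else (.643,.145)
        obs=[(near(cmask(I[n][0],c),proj([*x0,RIM[c]/1e3+.011],I[n][1])[0],32),I[n][1]) for n in ns]
        r=fit(capvis(c,up),obs,x0);print('cap',c,ns,r[0].round(4),round(r[1],2))
    up=(c,r[0])
G=dict(red=(.505,.295),yellow=(.51,-.265),green=(.46,-.01),blue=(.635,-.107))
for c in SEQ:
    h=BH[c]/1e3
    def f(x,C): return hull(np.r_[circ(x[0],x[1],h-.003,BN[c]/1e3+x[3]),circ(x[0],x[1],h-.001,BN[c]/1e3+x[3]),circ(x[0],x[1],h-.026,BN[c]/1e3+x[2])],C)
    for ns in [['scene'],['side'],['wrist'],['scene','side']]:
        obs=[]
        for n in ns:
            C=I[n][1];m=near(cmask(I[n][0],c),proj([*G[c],h-.013],C)[0],40)
            if m.sum()<15: continue
            m=cv2.fillPoly(np.zeros(m.shape,np.uint8),[cv2.convexHull(np.argwhere(m)[:,::-1].astype(np.int32))],1)
            obs.append((m,C))
        if obs: r=fit(f,obs,[*G[c],.010,.002],.005);print('bottle',c,ns,r[0].round(4),round(r[1],2))
# rack outline
for uv in [(200,155),(155,225),(122,222)]: print(uv,atz(uv,0,I['side'][1]).round(3))
E
```

```text
cap red ['scene'] [0.642  0.1358] 0.21
cap red ['side'] [0.6416 0.1316] 0.12
cap red ['scene', 'side'] [0.6411 0.1336] 0.34
cap yellow ['scene'] [0.6398 0.135 ] 0.15
cap yellow ['side'] [0.641 0.132] 0.11
cap yellow ['scene', 'side'] [0.6402 0.1347] 0.33
cap green ['scene'] [0.639 0.134] 0.26
cap green ['side'] [0.641  0.1304] 0.2
cap green ['scene', 'side'] [0.6396 0.1333] 0.56
cap blue ['scene'] [0.6378 0.1348] 0.25
cap blue ['side'] [0.6414 0.132 ] 0.15
cap blue ['scene', 'side'] [0.6395 0.1337] 0.5
bottle red ['scene'] [ 0.5091  0.2922 -0.017   0.0072] 0.26
bottle red ['side'] [ 0.4946  0.2854  0.009  -0.0036] 0.09
bottle red ['scene', 'side'] [ 0.4942  0.2886  0.0061 -0.0034] 0.33
bottle yellow ['scene'] [ 0.5283 -0.2455 -0.0258 -0.0257] 1.01
bottle yellow ['side'] [ 0.5108 -0.2978  0.0149  0.0258] 0.65
bottle yellow ['scene', 'side'] [ 0.4704 -0.2268 -0.0401 -0.0076] 1.86
bottle green ['scene'] [ 4.681e-01 -1.420e-02 -3.720e-02 -3.000e-04] 0.23
bottle green ['side'] [ 0.4475 -0.0178 -0.0193  0.0083] 0.22
bottle green ['wrist'] [ 0.4488 -0.0283  0.0073 -0.0061] 0.02
bottle green ['scene', 'side'] [ 0.4458 -0.0337  0.0043 -0.0254] 0.53
bottle blue ['scene'] [ 0.6348 -0.1184 -0.018   0.0026] 0.16
bottle blue ['side'] [ 0.6286 -0.1331  0.0062 -0.0066] 0.16
bottle blue ['wrist'] [ 0.632  -0.1225 -0.0014 -0.0189] 0.26
bottle blue ['scene', 'side'] [ 0.6273 -0.1307  0.0048 -0.0079] 0.31
(200, 155) [ 0.822 -0.234  0.   ]
(155, 225) [0.829 0.058 0.   ]
(122, 222) [0.904 0.064 0.   ]
```

```bash
cat >> h.py <<'E'
def bottlef(c):
    h=BH[c]/1e3;n=BN[c]/1e3
    return lambda x,C: hull(np.r_[circ(x[0],x[1],h,n-.006),circ(x[0],x[1],h-.005,n),circ(x[0],x[1],h-.025,n+.007)],C)
def bfit(c,views,g,r=40,sat=110):
    obs=[]
    for im,C in views:
        m=near(cmask(im,c),proj([*g,BH[c]/1e3-.013],C)[0],r)
        m=cv2.morphologyEx(m.astype(np.uint8),cv2.MORPH_OPEN,np.ones((2,2)))
        if m.sum()<15: continue
        obs.append((cv2.fillPoly(np.zeros(m.shape,np.uint8),[cv2.convexHull(np.argwhere(m)[:,::-1].astype(np.int32))],1),C))
    return fit(bottlef(c),obs,g,.008) if obs else None
E
python3 - <<'E'
from h import *
I={n:(cv2.imread(f'pics/{n}0.png'),cam(n)) for n in ['scene','side','wrist']}
G=dict(red=(.495,.288),yellow=(.51,-.27),green=(.449,-.028),blue=(.63,-.125))
for c in SEQ:
    for ns in [['scene'],['side'],['wrist'],['scene','side']]:
        print(c,ns,bfit(c,[I[n] for n in ns],G[c],{'red':25,'yellow':18,'green':30,'blue':34}[c]*(1.6 if ns==['wrist'] else 1)))
s=sense();print(s['tcp_pos'])
E
```

```text
red ['scene'] (array([0.49610312, 0.29186613]), np.float64(0.13345902463549522))
red ['side'] (array([0.49323514, 0.28852268]), np.float64(0.09120855614973263))
red ['wrist'] None
red ['scene', 'side'] (array([0.49379267, 0.29076864]), np.float64(0.40457790575437635))
yellow ['scene'] None
yellow ['side'] (array([ 0.49497588, -0.2829337 ]), np.float64(0.18755596726879728))
yellow ['wrist'] None
yellow ['scene', 'side'] (array([ 0.49497588, -0.2829337 ]), np.float64(0.18755596726879728))
green ['scene'] (array([ 0.44603906, -0.02618359]), np.float64(12.25079365079365))
green ['side'] (array([ 0.44412365, -0.02945117]), np.float64(0.3686274509803922))
green ['wrist'] (array([ 0.44824253, -0.02764983]), np.float64(0.03796337873571821))
green ['scene', 'side'] (array([ 0.44377702, -0.02571453]), np.float64(12.605891894470682))
blue ['scene'] (array([ 0.62796196, -0.12560198]), np.float64(0.23657637441897741))
blue ['side'] (array([ 0.62532249, -0.12715231]), np.float64(0.1840171362662712))
blue ['wrist'] (array([ 0.63090394, -0.12783855]), np.float64(0.050831202046035806))
blue ['scene', 'side'] (array([ 0.62614003, -0.12697207]), np.float64(0.46415716684707753))
[6.24975308e-01 2.25459970e-05 2.22530641e-01]
```

{"method": "servo_tool", "body": {
  "deltas": [
    {"tx": -132, "ty": -16, "tz": 100, "claw": 60},
    {"tx": -132, "ty": -16, "tz": 100, "claw": 60},
    {"tx": -132, "ty": -16, "tz": 100, "claw": 60},
    {"tx": -132, "ty": -16, "tz": 100, "claw": 60},
    {"tx": -132, "ty": -16, "tz": 100, "claw": 60},
    {"tx": -132, "ty": -16, "tz": 100, "claw": 60},
    {"tx": -132, "ty": -16, "tz": 100, "claw": 60}
  ]
}}

```text
schema error: expected keys tx, ty, tz, ax, ay, az, claw
```

{"method": "servo_tool", "body": {
  "deltas": [
    {"tx": -305, "ty": 55, "tz": -30, "ax": 0, "ay": 0, "az": 0, "claw": 60},
    {"tx": -305, "ty": 55, "tz": -30, "ax": 0, "ay": 0, "az": 0, "claw": 60},
    {"tx": -305, "ty": 55, "tz": -30, "ax": 0, "ay": 0, "az": 0, "claw": 60},
    {"tx": -305, "ty": 55, "tz": -30, "ax": 0, "ay": 0, "az": 0, "claw": 60},
    {"tx": -305, "ty": 55, "tz": -30, "ax": 0, "ay": 0, "az": 0, "claw": 60},
    {"tx": -305, "ty": 55, "tz": -30, "ax": 0, "ay": 0, "az": 0, "claw": 60},
    {"tx": -305, "ty": 55, "tz": -30, "ax": 0, "ay": 0, "az": 0, "claw": 60},
    {"tx": -305, "ty": 55, "tz": -30, "ax": 0, "ay": 0, "az": 0, "claw": 60},
    {"tx": -305, "ty": 55, "tz": -30, "ax": 0, "ay": 0, "az": 0, "claw": 60},
    {"tx": -305, "ty": 55, "tz": -30, "ax": 0, "ay": 0, "az": 0, "claw": 60},
    {"tx": -305, "ty": 55, "tz": -30, "ax": 0, "ay": 0, "az": 0, "claw": 60},
    {"tx": -305, "ty": 55, "tz": -30, "ax": 0, "ay": 0, "az": 0, "claw": 60}
  ]
}}

```text
time_s: 2.35
tcp_pos: [0.5702, 0.3038, 0.2525]
ee_rot: [[-0.001, -1.0, -0.0], [-1.0, 0.001, -0.0], [0.0, 0.0, -1.0]]
wrist_force: [-0.5, 0.4, -0.9]
gripper_width: 0.688
gripper_force: 0.0
```

```bash
python3 - <<'E'
from h import *
s=sense();print(s['tcp_pos'],s['ee_rot']);im=capture('wrist');cv2.imwrite('pics/w1.png',im)
C=cam('wrist',s)
print(bfit('red',[(im,C)],(.495,.29),50))
for c,xy in [('red',(.642,.133)),('yellow',(.641,.133))]:
    up=None if c=='red' else ('red',u)
    r=fit(capvis(c,up),[(near(cmask(im,c),proj([*xy,RIM[c]/1e3+.011],C)[0],45),C)],xy);u=r[0];print(c,r)
E
```

```text
[0.57016454 0.30380711 0.25246353] [[-1.36021860e-03 -9.99999014e-01 -3.50394458e-04]
 [-9.99998996e-01  1.36035734e-03 -3.96008562e-04]
 [ 3.96484833e-04  3.49855448e-04 -9.99999860e-01]]
(array([0.49547865, 0.29041244]), np.float64(0.13560655031243266))
red (array([0.64357866, 0.13653145]), np.float64(0.13522742430305457))
yellow (array([0.64338277, 0.13526492]), np.float64(0.17243502051983584))
```

View pics/w1.png

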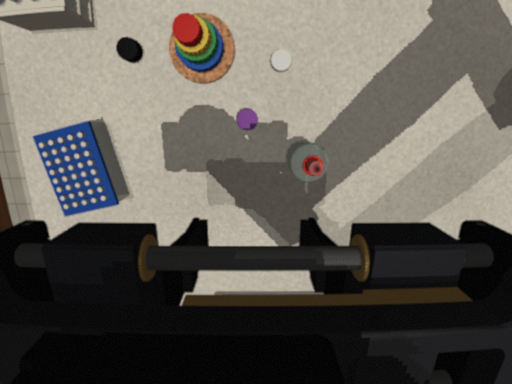

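{"method": "servo_tool", "body": {
  "deltas": [
    {"tx": 169, "ty": -73, "tz": 120, "ax": 0, "ay": 0, "az": 0, "claw": 60},
    {"tx": 169, "ty": -73, "tz": 120, "ax": 0, "ay": 0, "az": 0, "claw": 60},
    {"tx": 169, "ty": -73, "tz": 120, "ax": 0, "ay": 0, "az": 0, "claw": 60},
    {"tx": 169, "ty": -73, "tz": 120, "ax": 0, "ay": 0, "az": 0, "claw": 60},
    {"tx": 169, "ty": -73, "tz": 120, "ax": 0, "ay": 0, "az": 0, "claw": 60},
    {"tx": 169, "ty": -73, "tz": 120, "ax": 0, "ay": 0, "az": 0, "claw": 60},
    {"tx": 169, "ty": -73, "tz": 120, "ax": 0, "ay": 0, "az": 0, "claw": 60},
    {"tx": 169, "ty": -73, "tz": 120, "ax": 0, "ay": 0, "az": 0, "claw": 60},
    {"tx": 169, "ty": -73, "tz": 120, "ax": 0, "ay": 0, "az": 0, "claw": 60},
    {"tx": 169, "ty": -73, "tz": 120, "ax": 0, "ay": 0, "az": 0, "claw": 60}
  ]
}}

```text
time_s: 3.23
tcp_pos: [0.6434, 0.1372, 0.1341]
ee_rot: [[0.001, -1.0, 0.003], [-1.0, -0.001, 0.001], [-0.001, -0.003, -1.0]]
wrist_force: [0.2, 0.2, 0.3]
gripper_width: 0.688
gripper_force: 0.0
```

{"method": "servo_tool", "body": {
  "deltas": [
    {"tx": 0, "ty": 0, "tz": 30, "ax": 0, "ay": 0, "az": 0, "claw": 60},
    {"tx": 0, "ty": 0, "tz": 53, "ax": 0, "ay": 0, "az": 0, "claw": 60},
    {"tx": 0, "ty": 0, "tz": 53, "ax": 0, "ay": 0, "az": 0, "claw": 60},
    {"tx": 0, "ty": 0, "tz": 53, "ax": 0, "ay": 0, "az": 0, "claw": 60},
    {"tx": 0, "ty": 0, "tz": 53, "ax": 0, "ay": 0, "az": 0, "claw": 60}
  ]
}}

```text
time_s: 3.65
tcp_pos: [0.6441, 0.1371, 0.0816]
ee_rot: [[0.002, -1.0, 0.003], [-1.0, -0.002, 0.001], [-0.001, -0.003, -1.0]]
wrist_force: [-0.1, 0.1, 0.2]
gripper_width: 0.688
gripper_force: 0.0
```

```bash
python3 - <<'E'
from h import *
s=sense();print(s['tcp_pos'],s['wrist_force']);im=capture('side');cv2.imwrite('pics/s2.png',cv2.resize(im[150:300,150:320],None,fx=3,fy=3,interpolation=2))
E
```

```text
[0.6441133  0.13713531 0.08156472] [-0.09786089  0.13630926  0.1947517 ]
```

View pics/s2.png

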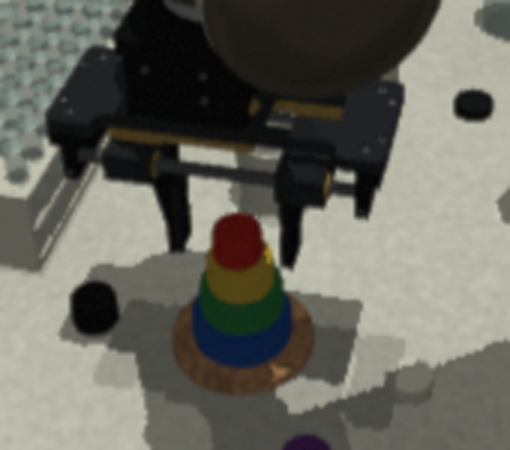

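{"method": "servo_tool", "body": {
  "deltas": [
    {"tx": 0, "ty": 0, "tz": 0, "ax": 0, "ay": 0, "az": 0, "claw": 22},
    {"tx": 0, "ty": 0, "tz": 0, "ax": 0, "ay": 0, "az": 0, "claw": 22},
    {"tx": 0, "ty": 0, "tz": 0, "ax": 0, "ay": 0, "az": 0, "claw": 22},
    {"tx": 0, "ty": 0, "tz": 0, "ax": 0, "ay": 0, "az": 0, "claw": 22},
    {"tx": 0, "ty": 0, "tz": 0, "ax": 0, "ay": 0, "az": 0, "claw": 22},
    {"tx": 0, "ty": 0, "tz": 0, "ax": 0, "ay": 0, "az": 0, "claw": 22},
    {"tx": 0, "ty": 0, "tz": 0, "ax": 0, "ay": 0, "az": 0, "claw": 22},
    {"tx": 0, "ty": 0, "tz": 0, "ax": 0, "ay": 0, "az": 0, "claw": 22},
    {"tx": 0, "ty": 0, "tz": 0, "ax": 0, "ay": 0, "az": 0, "claw": 22},
    {"tx": 0, "ty": 0, "tz": -10, "ax": 0, "ay": 0, "az": 0, "claw": 22},
    {"tx": 0, "ty": 0, "tz": -20, "ax": 0, "ay": 0, "az": 0, "claw": 22},
    {"tx": 0, "ty": 0, "tz": -20, "ax": 0, "ay": 0, "az": 0, "claw": 22}
  ]
}}

```text
time_s: 4.7
tcp_pos: [0.6448, 0.1366, 0.1027]
ee_rot: [[0.001, -1.0, 0.005], [-1.0, -0.001, 0.001], [-0.001, -0.005, -1.0]]
wrist_force: [-0.1, 0.1, 0.6]
gripper_width: 0.339
gripper_force: 30.0
```

{"method": "servo_tool", "body": {
  "deltas": [
    {"tx": 0, "ty": 0, "tz": -30, "ax": 0, "ay": 0, "az": 0, "claw": 22},
    {"tx": 0, "ty": 0, "tz": -60, "ax": 0, "ay": 0, "az": 0, "claw": 22},
    {"tx": 0, "ty": 0, "tz": -60, "ax": 0, "ay": 0, "az": 0, "claw": 22},
    {"tx": 0, "ty": 0, "tz": -60, "ax": 0, "ay": 0, "az": 0, "claw": 22}
  ]
}}

```text
time_s: 5.03
tcp_pos: [0.6444, 0.1367, 0.1627]
ee_rot: [[0.0, -1.0, 0.006], [-1.0, -0.0, 0.003], [-0.003, -0.006, -1.0]]
wrist_force: [-0.9, 0.0, -0.7]
gripper_width: 0.335
gripper_force: 30.0
```

```bash
python3 - <<'E'
from h import *
s=sense();print(s['tcp_pos'],s['ee_rot'],s['wrist_force'],s['gripper_width'],s['gripper_force'])
ims={}
for n in ['scene','side','wrist']:ims[n]=capture(n)
x0=s['tcp_pos'][:2]
for n in ims:
    C=cam(n,s);m=near(cmask(ims[n],'red'),proj([*x0,s['tcp_pos'][2]+.008],C)[0],32)
    try:print(n,m.sum(),fit(cyl(.03,s['tcp_pos'][2]-.005,s['tcp_pos'][2]+.017),[(m,C)],x0))
    except Exception as e:print(e)
    # yellow left on stack
    m=near(cmask(ims[n],'yellow'),proj([.642,.135,.065],C)[0],35);
    if m.sum()>30:print('yellow',n,fit(capvis('yellow'),[(m,C)],(.642,.135)))
o=np.hstack([cv2.resize(ims['side'][90:300,150:320],None,fx=2,fy=2),cv2.resize(ims['wrist'][180:390,150:350],None,fx=2,fy=2)]);cv2.imwrite('pics/s3.png',o)
E
```

```text
[0.64436347 0.13665412 0.16266907] [[ 1.35574225e-04 -9.99983881e-01  5.67624620e-03]
 [-9.99996667e-01 -1.20936773e-04  2.57898430e-03]
 [-2.57825626e-03 -5.67657693e-03 -9.99980564e-01]] [-0.87943986  0.00947178 -0.69766576] 0.3349237904690624 29.999743178486824
scene 124 (array([0.63755268, 0.13588398]), np.float64(1.6422833649588866))
yellow scene (array([0.64191576, 0.13679387]), np.float64(0.12647566798740223))
side 274 (array([0.64266719, 0.13448104]), np.float64(0.22361528553027052))
yellow side (array([0.64072174, 0.13446561]), np.float64(0.1141570503799606))
wrist 1449 (array([0.64482851, 0.13504738]), np.float64(0.6277107944627127))
yellow wrist (array([0.64512261, 0.13803082]), np.float64(0.09721778760216682))Traceback (most recent call last):
  File "<stdin>", line 13, in <module>
    return _nx.concatenate(arrs, 1, dtype=dtype, casting=casting)
           ~~~~~~~~~~~~~~~^^^^^^^^^^^^^^^^^^^^^^^^^^^^^^^^^^^^^^^
ValueError: all the input array dimensions except for the concatenation axis must match exactly, but along dimension 0, the array at index 0 has size 420 and the array at index 1 has size 408
```

{"method": "servo_tool", "body": {
  "deltas": [
    {"tx": -153, "ty": 149, "tz": 0, "ax": 0, "ay": 0, "az": 0, "claw": 22},
    {"tx": -153, "ty": 149, "tz": 0, "ax": 0, "ay": 0, "az": 0, "claw": 22},
    {"tx": -153, "ty": 149, "tz": 0, "ax": 0, "ay": 0, "az": 0, "claw": 22},
    {"tx": -153, "ty": 149, "tz": 0, "ax": 0, "ay": 0, "az": 0, "claw": 22},
    {"tx": -153, "ty": 149, "tz": 0, "ax": 0, "ay": 0, "az": 0, "claw": 22},
    {"tx": -153, "ty": 149, "tz": 0, "ax": 0, "ay": 0, "az": 0, "claw": 22},
    {"tx": -153, "ty": 149, "tz": 0, "ax": 0, "ay": 0, "az": 0, "claw": 22},
    {"tx": -153, "ty": 149, "tz": 0, "ax": 0, "ay": 0, "az": 0, "claw": 22},
    {"tx": -153, "ty": 149, "tz": 0, "ax": 0, "ay": 0, "az": 0, "claw": 22},
    {"tx": -153, "ty": 149, "tz": 0, "ax": 0, "ay": 0, "az": 0, "claw": 22},
    {"tx": -153, "ty": 149, "tz": 0, "ax": 0, "ay": 0, "az": 0, "claw": 22},
    {"tx": -153, "ty": 149, "tz": 0, "ax": 0, "ay": 0, "az": 0, "claw": 22}
  ]
}}

```text
time_s: 6.18
tcp_pos: [0.4946, 0.2881, 0.1593]
ee_rot: [[-0.002, -1.0, -0.0], [-1.0, 0.002, -0.0], [0.0, 0.0, -1.0]]
wrist_force: [0.2, -0.4, -0.2]
gripper_width: 0.332
gripper_force: 30.0
```

```bash
python3 - <<'E'
from h import *
s=sense();print(s['tcp_pos'],s['ee_rot'])
ims={n:capture(n) for n in ['scene','side','wrist']}
for n in ims: cv2.imwrite(f'pics/{n}3.png',ims[n])
o=np.hstack([cv2.resize(ims['side'][200:380,220:400],(400,400)),cv2.resize(ims['scene'][150:300,330:480],(400,400))]);cv2.imwrite('pics/s3.png',o)
E
```

```text
[0.49461839 0.28811297 0.1592966 ] [[-1.85859711e-03 -9.99998234e-01 -2.79889167e-04]
 [-9.99998212e-01  1.85869453e-03 -3.48233217e-04]
 [ 3.48752831e-04  2.79241441e-04 -9.99999900e-01]]
```

View pics/s3.png

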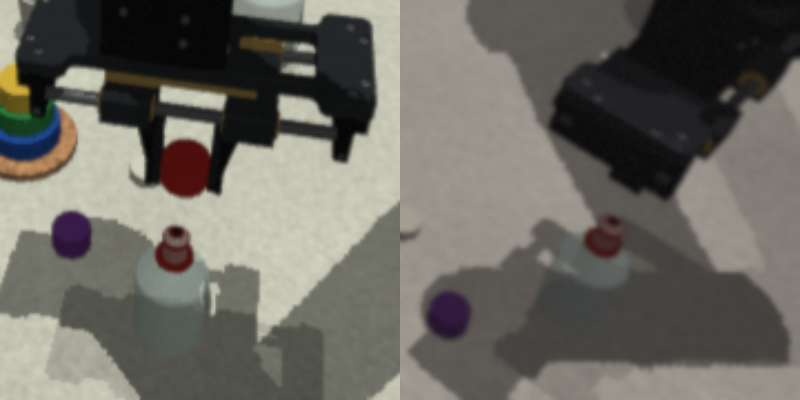

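```bash
python3 - <<'E'
from h import *
s=sense();t=s['tcp_pos'];im=cv2.imread('pics/side3.png');C=cam('side')
m=near(cmask(im,'red'),proj([*t[:2],t[2]+.006],C)[0],24)
for z in(.0055,.004,.007):print(m.sum(),fit(cyl(.03,t[2]-z,t[2]-z+.022),[(m,C)],t[:2]))
print(bfit('red',[(im,C)],(.495,.289),25))
E
```

```text
469 (array([0.49319676, 0.28284338]), np.float64(0.13677829340691502))
469 (array([0.49288843, 0.28474462]), np.float64(0.14308290480371252))
469 (array([0.49311612, 0.28139553]), np.float64(0.13079978259960698))
(array([0.49248352, 0.28584576]), np.float64(0.4050292554379383))
```

{"method": "servo_tool", "body": {
  "deltas": [
    {"tx": -3, "ty": -1, "tz": 0, "ax": 0, "ay": 0, "az": 0, "claw": 22},
    {"tx": -3, "ty": -1, "tz": 20, "ax": 0, "ay": 0, "az": 0, "claw": 22},
    {"tx": -3, "ty": -1, "tz": 35, "ax": 0, "ay": 0, "az": 0, "claw": 22},
    {"tx": -3, "ty": -1, "tz": 42, "ax": 0, "ay": 0, "az": 0, "claw": 22},
    {"tx": -3, "ty": -1, "tz": 46, "ax": 0, "ay": 0, "az": 0, "claw": 22},
    {"tx": -3, "ty": -1, "tz": 50, "ax": 0, "ay": 0, "az": 0, "claw": 22},
    {"tx": -3, "ty": -1, "tz": 50, "ax": 0, "ay": 0, "az": 0, "claw": 22},
    {"tx": -3, "ty": -1, "tz": 50, "ax": 0, "ay": 0, "az": 0, "claw": 22}
  ]
}}

```text
time_s: 7.0
tcp_pos: [0.4953, 0.2923, 0.11]
ee_rot: [[0.0, -1.0, 0.001], [-1.0, -0.0, 0.0], [-0.0, -0.001, -1.0]]
wrist_force: [0.1, 0.5, 1.3]
gripper_width: 0.337
gripper_force: 30.0
```

```bash
python3 - <<'E'
from h import *
s=sense();print(s['tcp_pos'],s['wrist_force'],s['moment'])
ims={n:capture(n) for n in ['scene','side']}
for n in ims: cv2.imwrite(f'pics/{n}4.png',ims[n])
o=np.hstack([cv2.resize(ims['side'][220:380,220:380],(400,400)),cv2.resize(ims['scene'][170:300,340:470],(400,400))]);cv2.imwrite('pics/s4.png',o)
E
```

```text
[0.49531903 0.29228896 0.1100487 ] [0.109358   0.50809395 1.30738667] [ 0.03516835  0.0196441  -0.07979668]
```

View pics/s4.png

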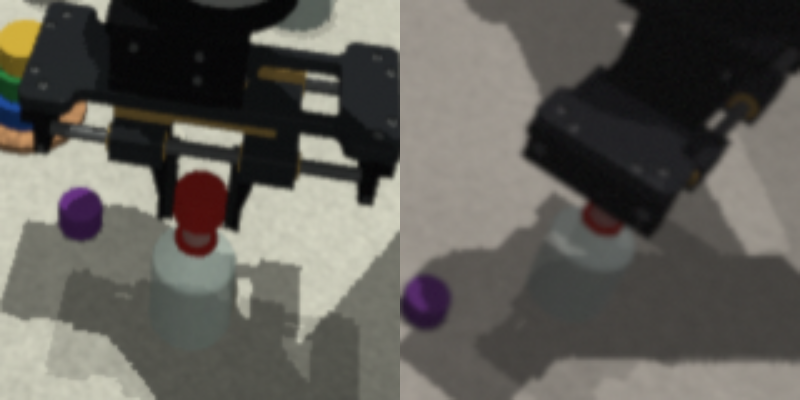

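{"method": "servo_tool", "body": {
  "deltas": [
    {"tx": 0, "ty": -1, "tz": 4, "ax": 0, "ay": 0, "az": 0, "claw": 22},
    {"tx": 0, "ty": -1, "tz": 8, "ax": 0, "ay": 0, "az": 0, "claw": 22},
    {"tx": 0, "ty": -1, "tz": 12, "ax": 0, "ay": 0, "az": 0, "claw": 22},
    {"tx": 0, "ty": -1, "tz": 15, "ax": 0, "ay": 0, "az": 0, "claw": 22},
    {"tx": 0, "ty": -1, "tz": 16, "ax": 0, "ay": 0, "az": 0, "claw": 22},
    {"tx": 0, "ty": -1, "tz": 16, "ax": 0, "ay": 0, "az": 0, "claw": 22},
    {"tx": 0, "ty": -1, "tz": 16, "ax": 0, "ay": 0, "az": 0, "claw": 22}
  ]
}}

```text
time_s: 7.68
tcp_pos: [0.496, 0.292, 0.0934]
ee_rot: [[0.0, -1.0, -0.0], [-1.0, -0.0, -0.0], [0.0, 0.0, -1.0]]
wrist_force: [0.4, -0.4, -0.1]
gripper_width: 0.336
gripper_force: 30.0
```

{"method": "servo_tool", "body": {
  "deltas": [
    {"tx": 0, "ty": 0, "tz": 1, "ax": 0, "ay": 0, "az": 0, "claw": 22},
    {"tx": 0, "ty": 0, "tz": 2, "ax": 0, "ay": 0, "az": 0, "claw": 22},
    {"tx": 0, "ty": 0, "tz": 2, "ax": 0, "ay": 0, "az": 0, "claw": 22}
  ]
}}

```text
time_s: 7.93
tcp_pos: [0.4959, 0.292, 0.0914]
ee_rot: [[-0.0, -1.0, -0.0], [-1.0, 0.0, -0.0], [0.0, 0.0, -1.0]]
wrist_force: [0.7, -0.1, -0.7]
gripper_width: 0.335
gripper_force: 30.0
```

{"method": "servo_tool", "body": {
  "deltas": [
    {"tx": 0, "ty": 0, "tz": 0.5, "ax": 0, "ay": 0, "az": 0, "claw": 46},
    {"tx": 0, "ty": 0, "tz": 0.5, "ax": 0, "ay": 0, "az": 0, "claw": 46},
    {"tx": 0, "ty": 0, "tz": 0.5, "ax": 0, "ay": 0, "az": 0, "claw": 46},
    {"tx": 0, "ty": 0, "tz": 0.5, "ax": 0, "ay": 0, "az": 0, "claw": 46},
    {"tx": 0, "ty": 0, "tz": 0.5, "ax": 0, "ay": 0, "az": 0, "claw": 46},
    {"tx": 0, "ty": 0, "tz": -40, "ax": 0, "ay": 0, "az": 0, "claw": 46},
    {"tx": 0, "ty": 0, "tz": -80, "ax": 0, "ay": 0, "az": 0, "claw": 46},
    {"tx": 0, "ty": 0, "tz": -120, "ax": 0, "ay": 0, "az": 0, "claw": 60},
    {"tx": 0, "ty": 0, "tz": -120, "ax": 0, "ay": 0, "az": 0, "claw": 60},
    {"tx": -20, "ty": -60, "tz": -140, "ax": 0, "ay": 0, "az": 0, "claw": 60},
    {"tx": -20, "ty": -60, "tz": -140, "ax": 0, "ay": 0, "az": 0, "claw": 60},
    {"tx": -20, "ty": -60, "tz": -140, "ax": 0, "ay": 0, "az": 0, "claw": 60}
  ]
}}

```text
time_s: 8.93
tcp_pos: [0.5597, 0.3133, 0.2324]
ee_rot: [[-0.001, -1.0, 0.004], [-1.0, 0.001, 0.002], [-0.002, -0.004, -1.0]]
wrist_force: [0.5, 0.1, 0.4]
gripper_width: 0.682
gripper_force: 0.0
```

```bash
python3 - <<'E'
from h import *
s=sense();print(s['tcp_pos'])
ims={n:capture(n) for n in ['scene','side','wrist']}
for n in ims:
    C=cam(n,s);im=ims[n]
    for z in (.086,.096):
        m=near(cmask(im,'red'),proj([.496,.29,z+.012],C)[0],45 if n=='wrist' else 18)
        if m.sum()>20:print(n,z,m.sum(),fit(cyl(.03,z,z+.022),[(m,C)],(.496,.29)))
    m=near(cmask(im,'yellow'),proj([.642,.136,.065],C)[0],40);
    if m.sum()>30:print('yellow',n,fit(capvis('yellow'),[(m,C)],(.642,.135)))
o=np.hstack([cv2.resize(ims['side'][220:380,220:380],(300,300)),ims['wrist'][:300]]);cv2.imwrite('pics/s5.png',o)
E
```

```text
[0.55971971 0.3132888  0.23239316]
scene 0.086 293 (array([0.49532608, 0.29184163]), np.float64(0.10139864819647997))
scene 0.096 293 (array([0.50502671, 0.29372176]), np.float64(0.13020143210867965))
yellow scene (array([0.64021408, 0.13490592]), np.float64(0.10389649465924478))
side 0.086 418 (array([0.49402637, 0.28923088]), np.float64(0.13460925039872407))
side 0.096 418 (array([0.49383066, 0.29695746]), np.float64(0.18051411952340746))
yellow side (array([0.64096967, 0.13255197]), np.float64(0.9919772489148331))
wrist 0.086 700 (array([0.50026639, 0.29392911]), np.float64(0.05524929971988795))
wrist 0.096 700 (array([0.50260103, 0.29169836]), np.float64(0.08431372549019607))
yellow wrist (array([0.64784371, 0.13666515]), np.float64(0.057814810208791055))
```

View pics/s5.png

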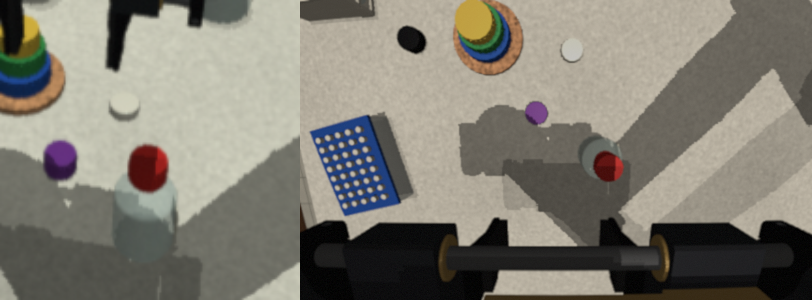

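{"method": "servo_tool", "body": {
  "deltas": [
    {"tx": 177, "ty": -84, "tz": 100, "ax": 0, "ay": 0, "az": 0, "claw": 65},
    {"tx": 177, "ty": -84, "tz": 100, "ax": 0, "ay": 0, "az": 0, "claw": 65},
    {"tx": 177, "ty": -84, "tz": 100, "ax": 0, "ay": 0, "az": 0, "claw": 65},
    {"tx": 177, "ty": -84, "tz": 100, "ax": 0, "ay": 0, "az": 0, "claw": 65},
    {"tx": 177, "ty": -84, "tz": 100, "ax": 0, "ay": 0, "az": 0, "claw": 65},
    {"tx": 177, "ty": -84, "tz": 100, "ax": 0, "ay": 0, "az": 0, "claw": 65},
    {"tx": 177, "ty": -84, "tz": 100, "ax": 0, "ay": 0, "az": 0, "claw": 65},
    {"tx": 177, "ty": -84, "tz": 100, "ax": 0, "ay": 0, "az": 0, "claw": 65},
    {"tx": 177, "ty": -84, "tz": 100, "ax": 0, "ay": 0, "az": 0, "claw": 65},
    {"tx": 177, "ty": -84, "tz": 100, "ax": 0, "ay": 0, "az": 0, "claw": 65},
    {"tx": 177, "ty": -84, "tz": 100, "ax": 0, "ay": 0, "az": 0, "claw": 65}
  ]
}}

```text
time_s: 10.0
tcp_pos: [0.6399, 0.1366, 0.1327]
ee_rot: [[0.002, -1.0, 0.002], [-1.0, -0.002, 0.001], [-0.001, -0.002, -1.0]]
wrist_force: [-0.0, 0.1, 0.5]
gripper_width: 0.744
gripper_force: 0.0
```

{"method": "servo_tool", "body": {
  "deltas": [
    {"tx": 0, "ty": -4, "tz": 25, "ax": 0, "ay": 0, "az": 0, "claw": 65},
    {"tx": 0, "ty": -4, "tz": 50, "ax": 0, "ay": 0, "az": 0, "claw": 65},
    {"tx": 0, "ty": -4, "tz": 65, "ax": 0, "ay": 0, "az": 0, "claw": 65},
    {"tx": 0, "ty": -4, "tz": 73, "ax": 0, "ay": 0, "az": 0, "claw": 65},
    {"tx": 0, "ty": -4, "tz": 73, "ax": 0, "ay": 0, "az": 0, "claw": 65},
    {"tx": 0, "ty": -4, "tz": 73, "ax": 0, "ay": 0, "az": 0, "claw": 65}
  ]
}}

```text
time_s: 10.5
tcp_pos: [0.6444, 0.1357, 0.0592]
ee_rot: [[0.001, -1.0, 0.001], [-1.0, -0.001, -0.0], [0.0, -0.001, -1.0]]
wrist_force: [-0.1, 0.1, 0.6]
gripper_width: 0.746
gripper_force: 0.0
```

{"method": "servo_tool", "body": {
  "deltas": [
    {"tx": 0, "ty": 0, "tz": 0, "ax": 0, "ay": 0, "az": 0, "claw": 33},
    {"tx": 0, "ty": 0, "tz": 0, "ax": 0, "ay": 0, "az": 0, "claw": 33},
    {"tx": 0, "ty": 0, "tz": 0, "ax": 0, "ay": 0, "az": 0, "claw": 33},
    {"tx": 0, "ty": 0, "tz": 0, "ax": 0, "ay": 0, "az": 0, "claw": 33},
    {"tx": 0, "ty": 0, "tz": 0, "ax": 0, "ay": 0, "az": 0, "claw": 33},
    {"tx": 0, "ty": 0, "tz": 0, "ax": 0, "ay": 0, "az": 0, "claw": 33},
    {"tx": 0, "ty": 0, "tz": 0, "ax": 0, "ay": 0, "az": 0, "claw": 33},
    {"tx": 0, "ty": 0, "tz": 0, "ax": 0, "ay": 0, "az": 0, "claw": 33},
    {"tx": 0, "ty": 0, "tz": 0, "ax": 0, "ay": 0, "az": 0, "claw": 33}
  ]
}}

```text
time_s: 11.25
tcp_pos: [0.6442, 0.1351, 0.0592]
ee_rot: [[0.0, -1.0, 0.001], [-1.0, -0.0, 0.0], [-0.0, -0.001, -1.0]]
wrist_force: [-1.1, -0.2, 4.1]
gripper_width: 0.455
gripper_force: 30.0
```

{"method": "servo_tool", "body": {
  "deltas": [
    {"tx": 0, "ty": 0, "tz": -15, "ax": 0, "ay": 0, "az": 0, "claw": 33},
    {"tx": 0, "ty": 0, "tz": -45, "ax": 0, "ay": 0, "az": 0, "claw": 33},
    {"tx": 0, "ty": 0, "tz": -80, "ax": 0, "ay": 0, "az": 0, "claw": 33},
    {"tx": 0, "ty": 0, "tz": -120, "ax": 0, "ay": 0, "az": 0, "claw": 33},
    {"tx": 0, "ty": 0, "tz": -160, "ax": 0, "ay": 0, "az": 0, "claw": 33},
    {"tx": 0, "ty": 0, "tz": -160, "ax": 0, "ay": 0, "az": 0, "claw": 33},
    {"tx": 0, "ty": 0, "tz": -160, "ax": 0, "ay": 0, "az": 0, "claw": 33}
  ]
}}

```text
time_s: 11.83
tcp_pos: [0.6453, 0.1356, 0.2217]
ee_rot: [[-0.0, -1.0, 0.006], [-1.0, 0.0, 0.003], [-0.003, -0.006, -1.0]]
wrist_force: [-0.2, -0.3, -1.2]
gripper_width: 0.457
gripper_force: 30.0
```

{"method": "servo_tool", "body": {
  "deltas": [
    {"tx": 335, "ty": 114, "tz": 0, "ax": 0, "ay": 0, "az": 0, "claw": 33},
    {"tx": 335, "ty": 114, "tz": 0, "ax": 0, "ay": 0, "az": 0, "claw": 33},
    {"tx": 335, "ty": 114, "tz": 0, "ax": 0, "ay": 0, "az": 0, "claw": 33},
    {"tx": 335, "ty": 114, "tz": 0, "ax": 0, "ay": 0, "az": 0, "claw": 33},
    {"tx": 335, "ty": 114, "tz": 0, "ax": 0, "ay": 0, "az": 0, "claw": 33},
    {"tx": 335, "ty": 114, "tz": 0, "ax": 0, "ay": 0, "az": 0, "claw": 33},
    {"tx": 335, "ty": 114, "tz": 0, "ax": 0, "ay": 0, "az": 0, "claw": 33},
    {"tx": 335, "ty": 114, "tz": 0, "ax": 0, "ay": 0, "az": 0, "claw": 33},
    {"tx": 335, "ty": 114, "tz": 0, "ax": 0, "ay": 0, "az": 0, "claw": 33},
    {"tx": 335, "ty": 114, "tz": 0, "ax": 0, "ay": 0, "az": 0, "claw": 33},
    {"tx": 335, "ty": 114, "tz": 0, "ax": 0, "ay": 0, "az": 0, "claw": 33},
    {"tx": 335, "ty": 114, "tz": 0, "ax": 0, "ay": 0, "az": 0, "claw": 33}
  ]
}}

```text
time_s: 12.83
tcp_pos: [0.5297, -0.1995, 0.2173]
ee_rot: [[-0.0, -1.0, -0.002], [-1.0, 0.0, 0.001], [-0.001, 0.002, -1.0]]
wrist_force: [0.3, 0.3, -0.2]
gripper_width: 0.457
gripper_force: 30.0
```

```bash
python3 - <<'E'
from h import *
s=sense();print(s['tcp_pos'],s['ee_rot'],s['gripper_width'])
ims={n:capture(n) for n in ['scene','side','wrist']}
for n in ims:
    C=cam(n,s);im=ims[n];cv2.imwrite(f'pics/{n}6.png',im)
    print(n,bfit('yellow',[(im,C)],(.497,-.283),45 if n=='wrist' else 18))
    m=near(cmask(im,'green'),proj([.642,.136,.043],C)[0],35);
    if m.sum()>30:print('green cap',n,fit(capvis('green'),[(m,C)],(.642,.135)))
o=np.hstack([cv2.resize(ims['side'][60:260,200:400],(288,288)),ims['wrist'][:288]]);cv2.imwrite('pics/s6.png',o)
E
```

```text
[ 0.52970763 -0.19949127  0.21727646] [[-1.20001963e-04 -9.99998136e-01 -1.92728467e-03]
 [-9.99999787e-01  1.18764895e-04  6.41972211e-04]
 [-6.41742121e-04  1.92736129e-03 -9.99997937e-01]] 0.4565622252624717
scene (array([ 0.49748523, -0.27782268]), np.float64(0.3845490196078431))
green cap scene (array([0.63923437, 0.13417969]), np.float64(0.1822964886530428))
side (array([ 0.49500061, -0.28341656]), np.float64(0.1885440790489424))
green cap side (array([0.64050011, 0.1315325 ]), np.float64(0.14256493616444849))
wrist (array([ 0.49889525, -0.28301937]), np.float64(0.11430876147927527))
```

View pics/s6.png

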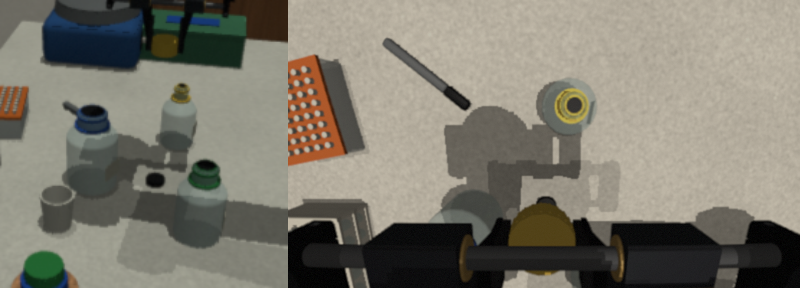

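{"method": "servo_tool", "body": {
  "deltas": [
    {"tx": 84, "ty": 31, "tz": 0, "ax": 0, "ay": 0, "az": 0, "claw": 33},
    {"tx": 84, "ty": 31, "tz": 0, "ax": 0, "ay": 0, "az": 0, "claw": 33},
    {"tx": 84, "ty": 31, "tz": 0, "ax": 0, "ay": 0, "az": 0, "claw": 33},
    {"tx": 84, "ty": 31, "tz": 40, "ax": 0, "ay": 0, "az": 0, "claw": 33},
    {"tx": 84, "ty": 31, "tz": 70, "ax": 0, "ay": 0, "az": 0, "claw": 33},
    {"tx": 84, "ty": 31, "tz": 80, "ax": 0, "ay": 0, "az": 0, "claw": 33},
    {"tx": 84, "ty": 31, "tz": 80, "ax": 0, "ay": 0, "az": 0, "claw": 33},
    {"tx": 84, "ty": 31, "tz": 80, "ax": 0, "ay": 0, "az": 0, "claw": 33}
  ]
}}

```text
time_s: 13.65
tcp_pos: [0.5, -0.2837, 0.1392]
ee_rot: [[0.002, -1.0, 0.0], [-1.0, -0.002, -0.001], [0.001, -0.0, -1.0]]
wrist_force: [0.4, -0.1, 0.8]
gripper_width: 0.452
gripper_force: 30.0
```

```bash
python3 - <<'E'
from h import *
s=sense();t=s['tcp_pos'];print(t,s['ee_rot'],s['gripper_width'])
ims={n:capture(n) for n in ['scene','side']}
for n in ims:
    C=cam(n,s);im=ims[n];cv2.imwrite(f'pics/{n}7.png',im)
    m=near(cmask(im,'yellow'),proj([*t[:2],t[2]+.007],C)[0],26);
    if m.sum()>30:print('cap',n,m.sum(),fit(cyl(.041,t[2]-.0052,t[2]+.0168),[(m,C)],t[:2]))
E
```

```text
[ 0.5000038  -0.28372086  0.13918831] [[ 1.89856447e-03 -9.99998174e-01  2.19094428e-04]
 [-9.99997716e-01 -1.89877859e-03 -9.81286626e-04]
 [ 9.81700846e-04 -2.17230892e-04 -9.99999495e-01]] 0.45249482870700125
cap scene 200 (array([ 0.49330068, -0.28287711]), np.float64(0.5163725490196078))
cap side 255 (array([ 0.4989996 , -0.29486218]), np.float64(0.29074971164936564))
```

```bash
python3 - <<'E'
import cv2,numpy as np
a=cv2.imread('pics/side7.png');b=cv2.imread('pics/scene7.png')
cv2.imwrite('pics/s7.png',np.hstack([cv2.resize(a[80:180,270:370],(400,400)),cv2.resize(b[70:170,170:270],(400,400))]))
E
```

```text
(no output)
```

View pics/s7.png

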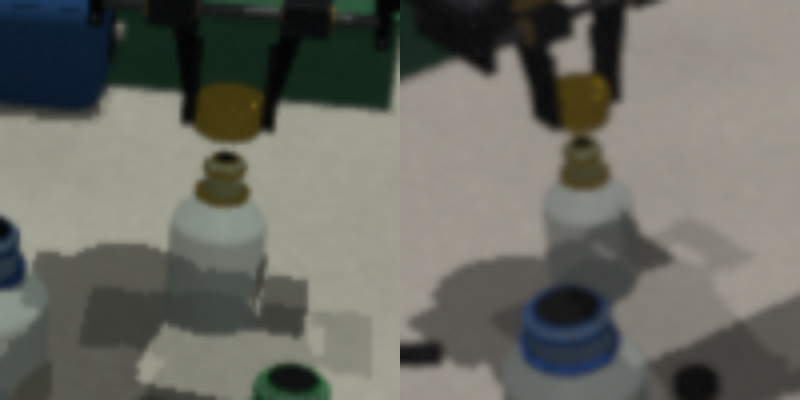

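```bash
python3 - <<'E'
from h import *
C=cam('side');im=cv2.imread('pics/side7.png')
h=cv2.cvtColor(im,cv2.COLOR_BGR2HSV)
print(h[104:118,328].tolist())
m=cmask(im,'yellow');m[116:]=0;m=near(m,(327,108),14);yy,xx=np.where(m);print(m.sum(),yy.min(),yy.max(),xx.min(),xx.max())
t=np.array([.5,-.2837,.1392])
P=np.r_[circ(.5,-.2837,t[2]-.0052,.041),circ(.5,-.2837,t[2]+.0168,.041)];q=proj(P,C);print(q.min(0),q.max(0))
print(fit(cyl(.041,t[2]-.0052,t[2]+.0168),[(m,C)],t[:2]))
print('mouth',proj([.499,-.283,.115],C))
E
```

```text
[[24, 201, 66], [24, 198, 67], [24, 200, 69], [23, 192, 77], [24, 200, 69], [24, 203, 69], [24, 196, 69], [24, 196, 69], [24, 196, 69], [23, 193, 70], [23, 172, 71], [24, 82, 93], [27, 35, 139], [28, 29, 143]]
208 101 114 319 335
[317.34472429 101.21934488] [334.87506252 116.67732572]
(array([ 0.49948939, -0.29427989]), np.float64(0.12960030165912517))
mouth [[325.25846718 119.92488618]]
```

```bash
python3 - <<'E'
from h import *
im=cv2.imread('pics/wrist6.png')
s=sense();s['tcp_pos']=np.array([.52970763,-.19949127,.21727646]);s['ee_rot']=np.array([[0,-1,-.0019],[-1,0,.0006],[-.0006,.0019,-1]])
C=cam('wrist',s);t=s['tcp_pos']
big=cv2.resize(im[190:280,200:310],None,fx=6,fy=6,interpolation=cv2.INTER_CUBIC)
for z,col in ((-.0052,(255,255,255)),(.0168,(255,0,255))):
    q=(proj(circ(t[0],t[1],t[2]+z,.041),C)-[200,190]+.5)*6;cv2.polylines(big,[q.astype(np.int32)],True,col,1)
cv2.imwrite('pics/w7.png',big)
E
```

```text
(no output)
```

View pics/w7.png

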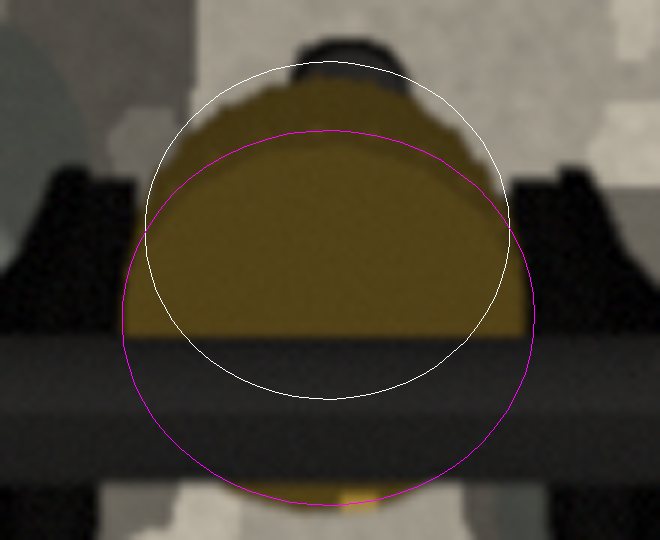

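{"method": "servo_tool", "body": {
  "deltas": [
    {"tx": 1, "ty": 1, "tz": 8, "ax": 0, "ay": 0, "az": 0, "claw": 33},
    {"tx": 1, "ty": 1, "tz": 14, "ax": 0, "ay": 0, "az": 0, "claw": 33},
    {"tx": 1, "ty": 1, "tz": 19, "ax": 0, "ay": 0, "az": 0, "claw": 33},
    {"tx": 1, "ty": 1, "tz": 23, "ax": 0, "ay": 0, "az": 0, "claw": 33},
    {"tx": 1, "ty": 1, "tz": 26, "ax": 0, "ay": 0, "az": 0, "claw": 33},
    {"tx": 1, "ty": 1, "tz": 26, "ax": 0, "ay": 0, "az": 0, "claw": 33},
    {"tx": 1, "ty": 1, "tz": 26, "ax": 0, "ay": 0, "az": 0, "claw": 33}
  ]
}}

```text
time_s: 14.33
tcp_pos: [0.4979, -0.285, 0.1123]
ee_rot: [[-0.0, -1.0, -0.001], [-1.0, 0.0, 0.0], [-0.0, 0.001, -1.0]]
wrist_force: [-0.5, 0.6, 0.4]
gripper_width: 0.453
gripper_force: 30.0
```

{"method": "servo_tool", "body": {
  "deltas": [
    {"tx": 0, "ty": 0, "tz": 3, "ax": 0, "ay": 0, "az": 0, "claw": 33},
    {"tx": 0, "ty": 0, "tz": 6, "ax": 0, "ay": 0, "az": 0, "claw": 33},
    {"tx": 0, "ty": 0, "tz": 9, "ax": 0, "ay": 0, "az": 0, "claw": 33},
    {"tx": 0, "ty": 0, "tz": 9, "ax": 0, "ay": 0, "az": 0, "claw": 33},
    {"tx": 0, "ty": 0, "tz": 9, "ax": 0, "ay": 0, "az": 0, "claw": 33}
  ]
}}

```text
time_s: 14.75
tcp_pos: [0.4978, -0.2849, 0.1033]
ee_rot: [[0.0, -1.0, -0.001], [-1.0, -0.0, 0.0], [-0.0, 0.001, -1.0]]
wrist_force: [0.8, -0.1, -0.7]
gripper_width: 0.455
gripper_force: 30.0
```

{"method": "servo_tool", "body": {
  "deltas": [
    {"tx": 0, "ty": 0, "tz": 1, "ax": 0, "ay": 0, "az": 0, "claw": 33},
    {"tx": 0, "ty": 0, "tz": 2, "ax": 0, "ay": 0, "az": 0, "claw": 33},
    {"tx": 0, "ty": 0, "tz": 2, "ax": 0, "ay": 0, "az": 0, "claw": 33},
    {"tx": 0, "ty": 0, "tz": 2, "ax": 0, "ay": 0, "az": 0, "claw": 33}
  ]
}}

```text
time_s: 15.08
tcp_pos: [0.498, -0.285, 0.1015]
ee_rot: [[0.0, -1.0, -0.0], [-1.0, -0.0, -0.0], [0.0, 0.0, -1.0]]
wrist_force: [-0.2, -1.4, -0.3]
gripper_width: 0.455
gripper_force: 30.0
```

{"method": "servo_tool", "body": {
  "deltas": [
    {"tx": 0, "ty": 0, "tz": 0, "ax": 0, "ay": 0, "az": 0, "claw": 56},
    {"tx": 0, "ty": 0, "tz": 0, "ax": 0, "ay": 0, "az": 0, "claw": 56},
    {"tx": 0, "ty": 0, "tz": 0, "ax": 0, "ay": 0, "az": 0, "claw": 56},
    {"tx": 0, "ty": 0, "tz": 0, "ax": 0, "ay": 0, "az": 0, "claw": 56},
    {"tx": 0, "ty": 0, "tz": 0, "ax": 0, "ay": 0, "az": 0, "claw": 56},
    {"tx": 0, "ty": 0, "tz": -40, "ax": 0, "ay": 0, "az": 0, "claw": 56},
    {"tx": 0, "ty": 0, "tz": -80, "ax": 0, "ay": 0, "az": 0, "claw": 56},
    {"tx": 0, "ty": 0, "tz": -120, "ax": 0, "ay": 0, "az": 0, "claw": 56},
    {"tx": -80, "ty": -30, "tz": -120, "ax": 0, "ay": 0, "az": 0, "claw": 70},
    {"tx": -80, "ty": -30, "tz": -120, "ax": 0, "ay": 0, "az": 0, "claw": 70},
    {"tx": -80, "ty": -30, "tz": -120, "ax": 0, "ay": 0, "az": 0, "claw": 70},
    {"tx": -80, "ty": -30, "tz": -120, "ax": 0, "ay": 0, "az": 0, "claw": 70}
  ]
}}

```text
time_s: 16.08
tcp_pos: [0.5286, -0.2032, 0.2218]
ee_rot: [[0.003, -1.0, 0.001], [-1.0, -0.003, 0.0], [-0.0, -0.001, -1.0]]
wrist_force: [0.0, -1.4, -0.2]
gripper_width: 0.787
gripper_force: 0.0
```

```bash
python3 - <<'E'
from h import *
s=sense();print(s['tcp_pos'],s['ee_rot'])
ims={n:capture(n) for n in ['scene','side','wrist']}
for n in ims:
    C=cam(n,s);im=ims[n];cv2.imwrite(f'pics/{n}8.png',im)
    for z in (.096,.106):
        m=near(cmask(im,'yellow'),proj([.498,-.284,z+.011],C)[0],45 if n=='wrist' else 18)
        if m.sum()>20:print(n,z,m.sum(),fit(cyl(.041,z,z+.022),[(m,C)],(.498,-.284)))
    m=near(cmask(im,'green'),proj([.642,.136,.043],C)[0],35);
    if m.sum()>30:print('green cap',n,fit(capvis('green'),[(m,C)],(.642,.135)))
E
```

```text
[ 0.52856502 -0.20317534  0.22184332] [[ 3.45043058e-03 -9.99993919e-01  5.05829610e-04]
 [-9.99994043e-01 -3.45038244e-03  9.60102341e-05]
 [-9.42643447e-05 -5.06157873e-04 -9.99999867e-01]]
scene 0.096 193 (array([ 0.49795846, -0.28347246]), np.float64(0.15913847404246673))
scene 0.106 193 (array([ 0.50792413, -0.2700976 ]), np.float64(0.19018591892715633))
green cap scene (array([0.63923437, 0.13417969]), np.float64(0.18205562455308422))
side 0.096 220 (array([ 0.49683087, -0.2865394 ]), np.float64(0.11174688057040999))
side 0.106 220 (array([ 0.49662512, -0.26650289]), np.float64(0.12253119429590018))
green cap side (array([0.64095447, 0.13174237]), np.float64(0.14836714581846602))
wrist 0.096 1471 (array([ 0.50002494, -0.28197212]), np.float64(0.040527319017341815))
wrist 0.106 1471 (array([ 0.50165351, -0.28131107]), np.float64(0.11401607549886034))
```

{"method": "servo_tool", "body": {
  "deltas": [
    {"tx": -339, "ty": -115, "tz": 0, "ax": 0, "ay": 0, "az": 0, "claw": 76},
    {"tx": -339, "ty": -115, "tz": 0, "ax": 0, "ay": 0, "az": 0, "claw": 76},
    {"tx": -339, "ty": -115, "tz": 0, "ax": 0, "ay": 0, "az": 0, "claw": 76},
    {"tx": -339, "ty": -115, "tz": 0, "ax": 0, "ay": 0, "az": 0, "claw": 76},
    {"tx": -339, "ty": -115, "tz": 0, "ax": 0, "ay": 0, "az": 0, "claw": 76},
    {"tx": -339, "ty": -115, "tz": 0, "ax": 0, "ay": 0, "az": 0, "claw": 76},
    {"tx": -339, "ty": -115, "tz": 0, "ax": 0, "ay": 0, "az": 0, "claw": 76},
    {"tx": -339, "ty": -115, "tz": 0, "ax": 0, "ay": 0, "az": 0, "claw": 76},
    {"tx": -339, "ty": -115, "tz": 0, "ax": 0, "ay": 0, "az": 0, "claw": 76},
    {"tx": -339, "ty": -115, "tz": 0, "ax": 0, "ay": 0, "az": 0, "claw": 76},
    {"tx": -339, "ty": -115, "tz": 0, "ax": 0, "ay": 0, "az": 0, "claw": 76},
    {"tx": -339, "ty": -115, "tz": 0, "ax": 0, "ay": 0, "az": 0, "claw": 76}
  ]
}}

```text
time_s: 17.23
tcp_pos: [0.6428, 0.1325, 0.221]
ee_rot: [[-0.001, -1.0, -0.001], [-1.0, 0.001, -0.001], [0.001, 0.001, -1.0]]
wrist_force: [0.5, -0.4, -0.4]
gripper_width: 0.876
gripper_force: 0.0
```

{"method": "servo_tool", "body": {
  "deltas": [
    {"tx": 0, "ty": 0, "tz": 40, "ax": 0, "ay": 0, "az": 0, "claw": 76},
    {"tx": 0, "ty": 0, "tz": 80, "ax": 0, "ay": 0, "az": 0, "claw": 76},
    {"tx": 0, "ty": 0, "tz": 110, "ax": 0, "ay": 0, "az": 0, "claw": 76},
    {"tx": 0, "ty": 0, "tz": 110, "ax": 0, "ay": 0, "az": 0, "claw": 76},
    {"tx": 0, "ty": 0, "tz": 110, "ax": 0, "ay": 0, "az": 0, "claw": 76}
  ]
}}

```text
time_s: 17.65
tcp_pos: [0.6424, 0.1318, 0.1108]
ee_rot: [[-0.002, -1.0, -0.003], [-1.0, 0.002, -0.002], [0.002, 0.003, -1.0]]
wrist_force: [0.6, 0.3, 1.2]
gripper_width: 0.873
gripper_force: 0.0
```

{"method": "servo_tool", "body": {
  "deltas": [
    {"tx": -4, "ty": -2, "tz": 25, "ax": 0, "ay": 0, "az": 0, "claw": 76},
    {"tx": -4, "ty": -2, "tz": 50, "ax": 0, "ay": 0, "az": 0, "claw": 76},
    {"tx": -4, "ty": -2, "tz": 65, "ax": 0, "ay": 0, "az": 0, "claw": 76},
    {"tx": -4, "ty": -2, "tz": 74, "ax": 0, "ay": 0, "az": 0, "claw": 76},
    {"tx": -4, "ty": -2, "tz": 74, "ax": 0, "ay": 0, "az": 0, "claw": 76},
    {"tx": -4, "ty": -2, "tz": 74, "ax": 0, "ay": 0, "az": 0, "claw": 76}
  ]
}}

```text
time_s: 18.15
tcp_pos: [0.6465, 0.138, 0.0398]
ee_rot: [[0.0, -1.0, 0.003], [-1.0, -0.0, 0.001], [-0.001, -0.003, -1.0]]
wrist_force: [-0.2, 0.0, 0.1]
gripper_width: 0.87
gripper_force: 0.0
```

{"method": "servo_tool", "body": {
  "deltas": [
    {"tx": 0, "ty": 0, "tz": 0, "ax": 0, "ay": 0, "az": 0, "claw": 44},
    {"tx": 0, "ty": 0, "tz": 0, "ax": 0, "ay": 0, "az": 0, "claw": 44},
    {"tx": 0, "ty": 0, "tz": 0, "ax": 0, "ay": 0, "az": 0, "claw": 44},
    {"tx": 0, "ty": 0, "tz": 0, "ax": 0, "ay": 0, "az": 0, "claw": 44},
    {"tx": 0, "ty": 0, "tz": 0, "ax": 0, "ay": 0, "az": 0, "claw": 44},
    {"tx": 0, "ty": 0, "tz": 0, "ax": 0, "ay": 0, "az": 0, "claw": 44},
    {"tx": 0, "ty": 0, "tz": 0, "ax": 0, "ay": 0, "az": 0, "claw": 44},
    {"tx": 0, "ty": 0, "tz": 0, "ax": 0, "ay": 0, "az": 0, "claw": 44}
  ]
}}

```text
time_s: 18.82
tcp_pos: [0.6451, 0.1381, 0.0381]
ee_rot: [[0.0, -1.0, 0.0], [-1.0, -0.0, -0.0], [0.0, -0.0, -1.0]]
wrist_force: [-2.3, 0.7, 4.7]
gripper_width: 0.589
gripper_force: 30.0
```

{"method": "servo_tool", "body": {
  "deltas": [
    {"tx": 0, "ty": 0, "tz": -15, "ax": 0, "ay": 0, "az": 0, "claw": 44},
    {"tx": 0, "ty": 0, "tz": -45, "ax": 0, "ay": 0, "az": 0, "claw": 44},
    {"tx": 0, "ty": 0, "tz": -80, "ax": 0, "ay": 0, "az": 0, "claw": 44},
    {"tx": 0, "ty": 0, "tz": -120, "ax": 0, "ay": 0, "az": 0, "claw": 44},
    {"tx": 0, "ty": 0, "tz": -160, "ax": 0, "ay": 0, "az": 0, "claw": 44},
    {"tx": 0, "ty": 0, "tz": -185, "ax": 0, "ay": 0, "az": 0, "claw": 44},
    {"tx": 0, "ty": 0, "tz": -185, "ax": 0, "ay": 0, "az": 0, "claw": 44}
  ]
}}

```text
time_s: 19.4
tcp_pos: [0.6483, 0.1388, 0.2303]
ee_rot: [[0.001, -1.0, 0.014], [-1.0, -0.001, 0.004], [-0.004, -0.014, -1.0]]
wrist_force: [0.8, 1.0, 0.5]
gripper_width: 0.585
gripper_force: 30.0
```

{"method": "servo_tool", "body": {
  "deltas": [
    {"tx": 78, "ty": 165, "tz": 0, "ax": 0, "ay": 0, "az": 0, "claw": 44},
    {"tx": 78, "ty": 165, "tz": 0, "ax": 0, "ay": 0, "az": 0, "claw": 44},
    {"tx": 78, "ty": 165, "tz": 0, "ax": 0, "ay": 0, "az": 0, "claw": 44},
    {"tx": 78, "ty": 165, "tz": 0, "ax": 0, "ay": 0, "az": 0, "claw": 44},
    {"tx": 78, "ty": 165, "tz": 0, "ax": 0, "ay": 0, "az": 0, "claw": 44},
    {"tx": 78, "ty": 165, "tz": 0, "ax": 0, "ay": 0, "az": 0, "claw": 44},
    {"tx": 78, "ty": 165, "tz": 0, "ax": 0, "ay": 0, "az": 0, "claw": 44},
    {"tx": 78, "ty": 165, "tz": 0, "ax": 0, "ay": 0, "az": 0, "claw": 44},
    {"tx": 78, "ty": 165, "tz": 0, "ax": 0, "ay": 0, "az": 0, "claw": 44},
    {"tx": 78, "ty": 165, "tz": 0, "ax": 0, "ay": 0, "az": 0, "claw": 44}
  ]
}}

```text
time_s: 20.23
tcp_pos: [0.4808, 0.0605, 0.222]
ee_rot: [[0.0, -1.0, -0.001], [-1.0, -0.0, -0.0], [0.0, 0.001, -1.0]]
wrist_force: [-1.1, -0.2, -0.1]
gripper_width: 0.584
gripper_force: 30.0
```

```bash
python3 - <<'E'
from h import *
s=sense();t=s['tcp_pos'];print(t,s['ee_rot'],s['gripper_width'])
ims={n:capture(n) for n in ['scene','side','wrist']}
for n in ims:
    C=cam(n,s);im=ims[n];cv2.imwrite(f'pics/{n}9.png',im)
    print(n,bfit('green',[(im,C)],(.448,-.028),50 if n=='wrist' else 22))
    m=near(cmask(im,'blue'),proj([.642,.136,.021],C)[0],35);
    if m.sum()>30:print('blue cap',n,fit(capvis('blue'),[(m,C)],(.642,.135)))
im=ims['wrist'];C=cam('wrist',s);u,v=proj([*t[:2],t[2]],C)[0].astype(int);print(u,v)
a,b=190,180;big=cv2.resize(im[b:b+100,a:a+130],None,fx=4,fy=4,interpolation=cv2.INTER_CUBIC)
for z,col in ((-.006,(255,255,255)),(.016,(255,0,255))):
    q=(proj(circ(t[0],t[1],t[2]+z,.052),C)-[a,b]+.5)*4;cv2.polylines(big,[q.astype(np.int32)],True,col,1)
o=np.zeros((400,800,3),np.uint8);o[:,:520]=big;o[:200,520:800]=cv2.resize(im[:240],(280,200));o[200:400,520:720]=cv2.resize(ims['side'][80:280,200:400],(200,200));cv2.imwrite('pics/w9.png',o)
E
```

```text
[0.48082372 0.06051284 0.22196826] [[ 1.09776990e-04 -9.99999743e-01 -7.08717251e-04]
 [-9.99999937e-01 -1.09538131e-04 -3.37059177e-04]
 [ 3.36981459e-04  7.08754208e-04 -9.99999692e-01]] 0.5836249894769661
scene (array([ 0.44666214, -0.0271413 ]), np.float64(3.8807017543859645))
blue cap scene (array([0.63893868, 0.13395796]), np.float64(0.17365985020617689))
side (array([ 0.44577886, -0.03244292]), np.float64(0.34141392336751214))
blue cap side (array([0.64152869, 0.13212616]), np.float64(0.11535126613459454))
wrist (array([ 0.45076212, -0.02684948]), np.float64(0.6052234335689468))
blue cap wrist (array([0.64475214, 0.13854451]), np.float64(1.2912283502274722))
254 232
```

View pics/w9.png

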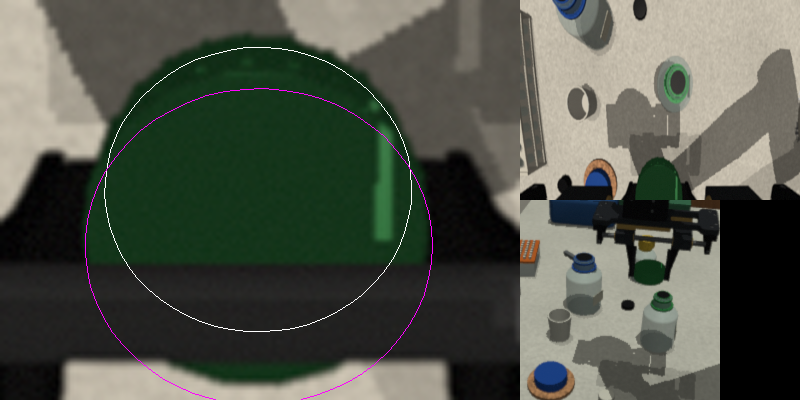

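```bash
python3 - <<'E'
from h import *
s=sense();s['tcp_pos']=np.array([.48082372,.06051284,.22196826]);s['ee_rot']=np.array([[0,-1,-.0007],[-1,0,-.0003],[.0003,.0007,-1]])
im=cv2.imread('pics/wrist9.png');C=cam('wrist',s);hsv=cv2.cvtColor(im,cv2.COLOR_BGR2HSV)
for st in (50,70,90,110,130):
    m=((hsv[...,0]>45)&(hsv[...,0]<90)&(hsv[...,1]>st)).astype(np.uint8)
    n,l,S,c=cv2.connectedComponentsWithStats(m)
    p=proj([.448,-.027,.115],C)[0];k=[i for i in range(1,n) if S[i,4]>150 and np.hypot(*(c[i]-p))<40]
    for i in k:
        h=cv2.fillPoly(np.zeros(m.shape,np.uint8),[cv2.convexHull(np.argwhere(l==i)[:,::-1].astype(np.int32))],1)
        print(st,S[i],c[i],fit(bottlef('green'),[(h,C)],(.449,-.027),.008))
q=proj(np.r_[circ(.449,-.0275,.1,.044),circ(.449,-.0275,.125,.031)],C);print(q.min(0),q.max(0))
E
```

```text
50 [ 263   76   46   49 1191] [283.88916877 100.53064652] (array([ 0.44940887, -0.03018225]), np.float64(0.12155117886976816))
70 [ 263   77   46   47 1105] [283.71674208 100.60633484] (array([ 0.44914252, -0.02920945]), np.float64(0.08849370962257734))
90 [263  77  45  47 463] [278.65658747 103.03887689] (array([ 0.44959602, -0.02873593]), np.float64(0.05806929122757551))
90 [272  81  33  35 271] [288.2103321   98.35793358] (array([ 0.44815658, -0.0260252 ]), np.float64(0.6962341846423009))
110 [264  78  37  45 267] [274.04868914 104.38576779] (array([ 0.45032524, -0.02865218]), np.float64(0.2776085997099804))
[263.52546182  78.71828931] [306.96174974 123.89526177]
```

{"method": "servo_tool", "body": {
  "deltas": [
    {"tx": 85, "ty": 32, "tz": 0, "ax": 0, "ay": 0, "az": 0, "claw": 44},
    {"tx": 85, "ty": 32, "tz": 0, "ax": 0, "ay": 0, "az": 0, "claw": 44},
    {"tx": 85, "ty": 32, "tz": 0, "ax": 0, "ay": 0, "az": 0, "claw": 44},
    {"tx": 85, "ty": 32, "tz": 30, "ax": 0, "ay": 0, "az": 0, "claw": 44},
    {"tx": 85, "ty": 32, "tz": 60, "ax": 0, "ay": 0, "az": 0, "claw": 44},
    {"tx": 85, "ty": 32, "tz": 70, "ax": 0, "ay": 0, "az": 0, "claw": 44},
    {"tx": 85, "ty": 32, "tz": 70, "ax": 0, "ay": 0, "az": 0, "claw": 44},
    {"tx": 85, "ty": 32, "tz": 70, "ax": 0, "ay": 0, "az": 0, "claw": 44}
  ]
}}

```text
time_s: 21.05
tcp_pos: [0.4484, -0.025, 0.1525]
ee_rot: [[0.0, -1.0, -0.001], [-1.0, -0.0, -0.001], [0.001, 0.001, -1.0]]
wrist_force: [0.5, -0.1, -0.2]
gripper_width: 0.586
gripper_force: 30.0
```

```bash
python3 - <<'E'
from h import *
s=sense();t=s['tcp_pos'];print(t,s['ee_rot'],s['gripper_width'])
im=capture('side');C=cam('side');cv2.imwrite('pics/side10.png',im)
m=cmask(im,'green');m=near(m,proj([t[0],t[1],t[2]+.005],C)[0],26)
n,l,S,c=cv2.connectedComponentsWithStats(m.astype(np.uint8));print(S[1:],c[1:])
f=cyl(.052,t[2]-.006,t[2]+.016)
for y in (t[1],t[1]-.0035,t[1]-.007):
    q=down(f((t[0],y),C))>.5;yy,xx=np.where(q);print(y,xx.min(),yy.min(),xx.max()-xx.min()+1,yy.max()-yy.min()+1)
E
```

```text
[ 0.44838486 -0.02498743  0.15245496] [[ 2.85579386e-04 -9.99999752e-01 -6.44385159e-04]
 [-9.99999719e-01 -2.85132678e-04 -6.93216502e-04]
 [ 6.93032594e-04  6.44582946e-04 -9.99999552e-01]] 0.5855540633723877
[[332 151  27  23 466]
 [336 174   2   3   3]
 [349 177   1   1   1]
 [334 179  17   5  30]
 [345 178   1   1   1]
 [332 181   3   6   9]
 [350 184   2   4   5]
 [336 187   1   1   1]] [[345.13733906 161.50214592]
 [336.33333333 175.        ]
 [349.         177.        ]
 [341.53333333 181.6       ]
 [345.         178.        ]
 [332.55555556 184.        ]
 [350.6        185.6       ]
 [336.         187.        ]]
-0.02498742702206377 330 152 29 24
-0.02848742702206377 330 151 29 24
-0.03198742702206377 330 150 29 24
```

{"method": "servo_tool", "body": {
  "deltas": [
    {"tx": 0, "ty": 0, "tz": 12, "ax": 0, "ay": 0, "az": 0, "claw": 44},
    {"tx": 0, "ty": 0, "tz": 20, "ax": 0, "ay": 0, "az": 0, "claw": 44},
    {"tx": 0, "ty": 0, "tz": 25, "ax": 0, "ay": 0, "az": 0, "claw": 44},
    {"tx": 0, "ty": 0, "tz": 29, "ax": 0, "ay": 0, "az": 0, "claw": 44},
    {"tx": 0, "ty": 0, "tz": 32, "ax": 0, "ay": 0, "az": 0, "claw": 44},
    {"tx": 0, "ty": 0, "tz": 32, "ax": 0, "ay": 0, "az": 0, "claw": 44}
  ]
}}

```text
time_s: 21.6
tcp_pos: [0.4478, -0.025, 0.1203]
ee_rot: [[0.0, -1.0, -0.001], [-1.0, -0.0, -0.0], [0.0, 0.001, -1.0]]
wrist_force: [0.1, -1.0, -0.8]
gripper_width: 0.59
gripper_force: 30.0
```

{"method": "servo_tool", "body": {
  "deltas": [
    {"tx": 0, "ty": 0, "tz": 2, "ax": 0, "ay": 0, "az": 0, "claw": 44},
    {"tx": 0, "ty": 0, "tz": 4, "ax": 0, "ay": 0, "az": 0, "claw": 44},
    {"tx": 0, "ty": 0, "tz": 6, "ax": 0, "ay": 0, "az": 0, "claw": 44},
    {"tx": 0, "ty": 0, "tz": 6, "ax": 0, "ay": 0, "az": 0, "claw": 44},
    {"tx": 0, "ty": 0, "tz": 6, "ax": 0, "ay": 0, "az": 0, "claw": 44}
  ]
}}

```text
time_s: 22.02
tcp_pos: [0.448, -0.025, 0.1145]
ee_rot: [[-0.0, -1.0, -0.0], [-1.0, 0.0, -0.0], [0.0, 0.0, -1.0]]
wrist_force: [-0.6, 0.3, 0.4]
gripper_width: 0.585
gripper_force: 30.0
```

{"method": "servo_tool", "body": {
  "deltas": [
    {"tx": 0, "ty": 0, "tz": 1, "ax": 0, "ay": 0, "az": 0, "claw": 44},
    {"tx": 0, "ty": 0, "tz": 2, "ax": 0, "ay": 0, "az": 0, "claw": 44},
    {"tx": 0, "ty": 0, "tz": 2, "ax": 0, "ay": 0, "az": 0, "claw": 44},
    {"tx": 0, "ty": 0, "tz": 2, "ax": 0, "ay": 0, "az": 0, "claw": 44}
  ]
}}

```text
time_s: 22.35
tcp_pos: [0.448, -0.025, 0.1125]
ee_rot: [[-0.0, -1.0, -0.0], [-1.0, 0.0, -0.0], [0.0, 0.0, -1.0]]
wrist_force: [0.3, 0.0, -0.5]
gripper_width: 0.588
gripper_force: 30.0
```

{"method": "servo_tool", "body": {
  "deltas": [
    {"tx": 0, "ty": 0, "tz": 0, "ax": 0, "ay": 0, "az": 0, "claw": 66},
    {"tx": 0, "ty": 0, "tz": 0, "ax": 0, "ay": 0, "az": 0, "claw": 66},
    {"tx": 0, "ty": 0, "tz": 0, "ax": 0, "ay": 0, "az": 0, "claw": 66},
    {"tx": 0, "ty": 0, "tz": 0, "ax": 0, "ay": 0, "az": 0, "claw": 66},
    {"tx": 0, "ty": 0, "tz": 0, "ax": 0, "ay": 0, "az": 0, "claw": 66},
    {"tx": 0, "ty": 0, "tz": -40, "ax": 0, "ay": 0, "az": 0, "claw": 66},
    {"tx": 0, "ty": 0, "tz": -80, "ax": 0, "ay": 0, "az": 0, "claw": 66},
    {"tx": 0, "ty": 0, "tz": -110, "ax": 0, "ay": 0, "az": 0, "claw": 66},
    {"tx": -85, "ty": -30, "tz": -110, "ax": 0, "ay": 0, "az": 0, "claw": 84},
    {"tx": -85, "ty": -30, "tz": -110, "ax": 0, "ay": 0, "az": 0, "claw": 84},
    {"tx": -85, "ty": -30, "tz": -110, "ax": 0, "ay": 0, "az": 0, "claw": 84},
    {"tx": -85, "ty": -30, "tz": -110, "ax": 0, "ay": 0, "az": 0, "claw": 84}
  ]
}}

```text
time_s: 23.35
tcp_pos: [0.4786, 0.062, 0.2224]
ee_rot: [[0.003, -1.0, 0.0], [-1.0, -0.003, 0.0], [-0.0, -0.0, -1.0]]
wrist_force: [0.1, 0.4, -0.7]
gripper_width: 0.935
gripper_force: 0.0
```

```bash
python3 - <<'E'
from h import *
s=sense();print(s['tcp_pos'],s['ee_rot'])
ims={n:capture(n) for n in ['scene','side','wrist']}
for n in ims:
    C=cam(n,s);im=ims[n];cv2.imwrite(f'pics/{n}11.png',im)
    for z in (.106,.116):
        m=near(cmask(im,'green'),proj([.449,-.028,z+.011],C)[0],45 if n=='wrist' else 22)
        if m.sum()>20:print(n,z,m.sum(),fit(cyl(.052,z,z+.022),[(m,C)],(.449,-.028)))
    m=near(cmask(im,'blue'),proj([.642,.136,.021],C)[0],40);
    if m.sum()>30:print('blue cap',n,fit(capvis('blue'),[(m,C)],(.642,.135)))
E
```

```text
[0.47863693 0.06196756 0.22243309] [[ 2.98144780e-03 -9.99995546e-01  1.37544739e-04]
 [-9.99995537e-01 -2.98142113e-03  1.93761312e-04]
 [-1.93350370e-04 -1.38121814e-04 -9.99999972e-01]]
scene 0.106 322 (array([ 0.4461875 , -0.03015625]), np.float64(0.2704786262331019))
scene 0.116 322 (array([ 0.45697736, -0.02245053]), np.float64(0.32145901838996466))
blue cap scene (array([0.63893868, 0.13395796]), np.float64(0.1719831932773109))
side 0.106 484 (array([ 0.44663391, -0.03088373]), np.float64(0.12787230594717225))
side 0.116 484 (array([ 0.44699023, -0.01648926]), np.float64(0.17100145843461348))
blue cap side (array([0.64094713, 0.13245075]), np.float64(0.11553847669721155))
wrist 0.106 2450 (array([ 0.45043628, -0.02482971]), np.float64(0.08903881552621049))
wrist 0.116 2450 (array([ 0.45205177, -0.02348418]), np.float64(0.17328851540616244))
blue cap wrist (array([0.64500128, 0.14082248]), np.float64(0.16783173103036225))
```

{"method": "servo_tool", "body": {
  "deltas": [
    {"tx": -73, "ty": -165, "tz": 0, "ax": 0, "ay": 0, "az": 0, "claw": 85},
    {"tx": -73, "ty": -165, "tz": 0, "ax": 0, "ay": 0, "az": 0, "claw": 85},
    {"tx": -73, "ty": -165, "tz": 0, "ax": 0, "ay": 0, "az": 0, "claw": 85},
    {"tx": -73, "ty": -165, "tz": 0, "ax": 0, "ay": 0, "az": 0, "claw": 85},
    {"tx": -73, "ty": -165, "tz": 0, "ax": 0, "ay": 0, "az": 0, "claw": 85},
    {"tx": -73, "ty": -165, "tz": 30, "ax": 0, "ay": 0, "az": 0, "claw": 85},
    {"tx": -73, "ty": -165, "tz": 70, "ax": 0, "ay": 0, "az": 0, "claw": 85},
    {"tx": -73, "ty": -165, "tz": 110, "ax": 0, "ay": 0, "az": 0, "claw": 85},
    {"tx": -73, "ty": -165, "tz": 140, "ax": 0, "ay": 0, "az": 0, "claw": 85},
    {"tx": -73, "ty": -165, "tz": 140, "ax": 0, "ay": 0, "az": 0, "claw": 85},
    {"tx": -73, "ty": -165, "tz": 140, "ax": 0, "ay": 0, "az": 0, "claw": 85},
    {"tx": -73, "ty": -165, "tz": 140, "ax": 0, "ay": 0, "az": 0, "claw": 85}
  ]
}}

```text
time_s: 24.5
tcp_pos: [0.6446, 0.1326, 0.0849]
ee_rot: [[-0.0, -1.0, 0.004], [-1.0, 0.0, 0.0], [-0.0, -0.004, -1.0]]
wrist_force: [0.6, -0.6, 0.2]
gripper_width: 0.977
gripper_force: 0.0
```

{"method": "servo_tool", "body": {
  "deltas": [
    {"tx": 0, "ty": 0, "tz": 0, "ax": 0, "ay": 0, "az": 0, "claw": 85}
  ]
}}

```text
time_s: 24.58
tcp_pos: [0.6449, 0.1332, 0.0859]
ee_rot: [[0.0, -1.0, 0.005], [-1.0, -0.0, 0.002], [-0.002, -0.005, -1.0]]
wrist_force: [0.3, -0.7, -0.0]
gripper_width: 0.975
gripper_force: 0.0
```

{"method": "servo_tool", "body": {
  "deltas": [
    {"tx": -1, "ty": 1, "tz": 25, "ax": 0, "ay": 0, "az": 0, "claw": 85},
    {"tx": -1, "ty": 1, "tz": 45, "ax": 0, "ay": 0, "az": 0, "claw": 85},
    {"tx": -1, "ty": 1, "tz": 60, "ax": 0, "ay": 0, "az": 0, "claw": 85},
    {"tx": -1, "ty": 1, "tz": 68, "ax": 0, "ay": 0, "az": 0, "claw": 85},
    {"tx": -1, "ty": 1, "tz": 68, "ax": 0, "ay": 0, "az": 0, "claw": 85},
    {"tx": -1, "ty": 1, "tz": 68, "ax": 0, "ay": 0, "az": 0, "claw": 85}
  ]
}}

```text
time_s: 25.08
tcp_pos: [0.643, 0.1344, 0.0161]
ee_rot: [[0.0, -1.0, 0.002], [-1.0, -0.0, 0.001], [-0.001, -0.002, -1.0]]
wrist_force: [0.5, 0.4, 0.1]
gripper_width: 0.976
gripper_force: 0.0
```

{"method": "servo_tool", "body": {
  "deltas": [
    {"tx": 0, "ty": 0, "tz": 0, "ax": 0, "ay": 0, "az": 0, "claw": 55},
    {"tx": 0, "ty": 0, "tz": 0, "ax": 0, "ay": 0, "az": 0, "claw": 55},
    {"tx": 0, "ty": 0, "tz": 0, "ax": 0, "ay": 0, "az": 0, "claw": 55},
    {"tx": 0, "ty": 0, "tz": 0, "ax": 0, "ay": 0, "az": 0, "claw": 55},
    {"tx": 0, "ty": 0, "tz": 0, "ax": 0, "ay": 0, "az": 0, "claw": 55},
    {"tx": 0, "ty": 0, "tz": 0, "ax": 0, "ay": 0, "az": 0, "claw": 55},
    {"tx": 0, "ty": 0, "tz": 0, "ax": 0, "ay": 0, "az": 0, "claw": 55},
    {"tx": 0, "ty": 0, "tz": 0, "ax": 0, "ay": 0, "az": 0, "claw": 55}
  ]
}}

```text
time_s: 25.75
tcp_pos: [0.6423, 0.1342, 0.0153]
ee_rot: [[0.0, -1.0, 0.001], [-1.0, -0.0, 0.0], [-0.0, -0.001, -1.0]]
wrist_force: [-2.2, 0.9, 4.3]
gripper_width: 0.724
gripper_force: 30.0
```

{"method": "servo_tool", "body": {
  "deltas": [
    {"tx": 0, "ty": 0, "tz": -15, "ax": 0, "ay": 0, "az": 0, "claw": 55},
    {"tx": 0, "ty": 0, "tz": -45, "ax": 0, "ay": 0, "az": 0, "claw": 55},
    {"tx": 0, "ty": 0, "tz": -80, "ax": 0, "ay": 0, "az": 0, "claw": 55},
    {"tx": 0, "ty": 0, "tz": -120, "ax": 0, "ay": 0, "az": 0, "claw": 55},
    {"tx": 0, "ty": 0, "tz": -160, "ax": 0, "ay": 0, "az": 0, "claw": 55},
    {"tx": 0, "ty": 0, "tz": -200, "ax": 0, "ay": 0, "az": 0, "claw": 55},
    {"tx": 0, "ty": 0, "tz": -220, "ax": 0, "ay": 0, "az": 0, "claw": 55},
    {"tx": 0, "ty": 0, "tz": -220, "ax": 0, "ay": 0, "az": 0, "claw": 55}
  ]
}}

```text
time_s: 26.42
tcp_pos: [0.6447, 0.1347, 0.2413]
ee_rot: [[0.001, -1.0, 0.012], [-1.0, -0.001, 0.004], [-0.004, -0.012, -1.0]]
wrist_force: [0.7, 0.2, -0.4]
gripper_width: 0.723
gripper_force: 30.0
```

{"method": "servo_tool", "body": {
  "deltas": [
    {"tx": 180, "ty": 0, "tz": 0, "ax": 0, "ay": 0, "az": 0, "claw": 55},
    {"tx": 180, "ty": 0, "tz": 0, "ax": 0, "ay": 0, "az": 0, "claw": 55},
    {"tx": 180, "ty": 0, "tz": 0, "ax": 0, "ay": 0, "az": 0, "claw": 55},
    {"tx": 180, "ty": 0, "tz": 0, "ax": 0, "ay": 0, "az": 0, "claw": 55},
    {"tx": 180, "ty": 0, "tz": 0, "ax": 0, "ay": 0, "az": 0, "claw": 55},
    {"tx": 180, "ty": 0, "tz": 0, "ax": 0, "ay": 0, "az": 0, "claw": 55},
    {"tx": 180, "ty": 0, "tz": 0, "ax": 0, "ay": 0, "az": 0, "claw": 55},
    {"tx": 180, "ty": 0, "tz": 0, "ax": 0, "ay": 0, "az": 0, "claw": 55}
  ]
}}

```text
time_s: 27.08
tcp_pos: [0.6418, -0.0451, 0.2337]
ee_rot: [[0.001, -1.0, -0.001], [-1.0, -0.001, 0.0], [-0.0, 0.001, -1.0]]
wrist_force: [-0.3, 0.7, -0.0]
gripper_width: 0.717
gripper_force: 30.0
```

```bash
python3 - <<'E'
from h import *
s=sense();t=s['tcp_pos'];print(t,s['ee_rot'],s['gripper_width'])
im=capture('wrist');cv2.imwrite('pics/wrist12.png',im);C=cam('wrist',s);hsv=cv2.cvtColor(im,cv2.COLOR_BGR2HSV)
p=proj([.631,-.127,.125],C)[0];print(p)
for st in (90,110,130):
    m=((hsv[...,0]>95)&(hsv[...,0]<130)&(hsv[...,1]>st)).astype(np.uint8)
    n,l,S,c=cv2.connectedComponentsWithStats(m)
    for i in range(1,n):
        if S[i,4]<150: continue
        if np.hypot(*(c[i]-p))<40:
            h=cv2.fillPoly(np.zeros(m.shape,np.uint8),[cv2.convexHull(np.argwhere(l==i)[:,::-1].astype(np.int32))],1)
            print(st,S[i],c[i],fit(bottlef('blue'),[(h,C)],(.631,-.127),.008))
        else: print('other',st,S[i],c[i].round())
# held cap: rim top edge row and top-lower edge row vs model
q0=proj(circ(t[0],t[1],t[2]-.0055,.063),C);q1=proj(circ(t[0],t[1],t[2]+.0165,.063),C)
print('rim',q0.min(0),q0.max(0),'top',q1.min(0),q1.max(0))
col=int(q0[:,0].mean());print([ (r,hsv[r,col].tolist()) for r in list(range(180,205,1))+list(range(262,300,2))])
E
```

```text
[ 0.64182653 -0.04512637  0.23366446] [[ 5.34980137e-04 -9.99999091e-01 -1.23802740e-03]
 [-9.99999811e-01 -5.35356546e-04  3.03727473e-04]
 [-3.04389983e-04  1.23786467e-03 -9.99999188e-01]] 0.7167781637645713
[265.0013536  107.37051372]
90 [ 238   77   56   58 1327] [263.99698568 106.05048983] (array([ 0.63021234, -0.12983801]), np.float64(0.08060364361461071))
other 90 [ 201  190  107   57 4572] [254. 222.]
other 90 [ 212  270   85   22 1330] [254. 279.]
110 [238  77  55  58 582] [261.10996564 107.60137457] (array([ 0.63025934, -0.12948425]), np.float64(0.06446905036524414))
110 [245  81  44  47 388] [266.6185567  104.27319588] (array([ 0.62862622, -0.12606396]), np.float64(0.4151925518408802))
other 110 [ 201  190  106   57 4535] [254. 222.]
other 110 [ 212  270   84   22 1263] [254. 279.]
130 [238  77  55  57 430] [259.95581395 108.48372093] (array([ 0.63024282, -0.12930745]), np.float64(0.04528971845148316))
130 [245  82  44  46 279] [266.24731183 103.62365591] (array([ 0.62782617, -0.12541208]), np.float64(0.47353676470588235))
other 130 [ 201  191  106   56 4498] [254. 222.]

[... 454 characters left out ...]
 (193, [110, 206, 52]), (194, [110, 189, 54]), (195, [110, 194, 54]), (196, [110, 203, 54]), (197, [109, 203, 54]), (198, [110, 199, 59]), (199, [110, 183, 74]), (200, [110, 191, 80]), (201, [110, 192, 69]), (202, [110, 198, 63]), (203, [110, 183, 64]), (204, [109, 206, 62]), (262, [30, 14, 36]), (264, [10, 22, 35]), (266, [45, 15, 35]), (268, [30, 8, 32]), (270, [111, 85, 42]), (272, [110, 188, 61]), (274, [109, 197, 62]), (276, [110, 190, 63]), (278, [109, 193, 62]), (280, [110, 193, 62]), (282, [109, 213, 60]), (284, [109, 204, 60]), (286, [109, 201, 61]), (288, [110, 202, 62]), (290, [110, 198, 63]), (292, [166, 59, 73]), (294, [14, 130, 143]), (296, [18, 153, 65]), (298, [18, 152, 62])]
```

```bash
cat > tilt.py <<'E'
from h import *
from scipy.spatial.transform import Rotation as R
def tilted(d,t):
    a=np.linspace(0,2*np.pi,60)
    def f(x,C):  # x: dx,dy,dz of rim centre (m), tilt about world x, y (in 0.1 rad/0.01)
        P=np.vstack([np.c_[d/2*np.cos(a),d/2*np.sin(a),np.full(60,z)] for z in (0,.022)])
        return hull(R.from_rotvec([x[3]*10,x[4]*10,0]).apply(P)+t+np.array([x[0],x[1],x[2]-.0055]),C)
    return f
def run(im,c,C,t,valid):
    m=cmask(im,c)&valid;f=tilted(D[c]/1e3,t)
    def g(x,C):
        q=f(x,C);q[np.repeat(np.repeat(~valid,SS,0),SS,1)]=0;return q
    for lock in (1,0):
        if lock: r=fit(lambda x,C:g([*x,0,0],C),[(m,C)],[0,0,0],.003)
        else: r=fit(g,[(m,C)],[0,0,0,0,0],.004)
        print((r[0]*1e3).round(1),round(r[1],3))
E
python3 - <<'E'
from tilt import *
s=sense();s['tcp_pos']=np.array([.64182653,-.04512637,.23366446]);s['ee_rot']=np.array([[0,-1,-.0012],[-1,0,.0003],[-.0003,.0012,-1]])
v=np.zeros((384,512),bool);v[180:246,195:312]=1;v[272:296,195:312]=1;v[235:246,:205]=0
run(cv2.imread('pics/wrist12.png'),'blue',cam('wrist',s),s['tcp_pos'],v)
t=np.array([.48082372,.06051284,.22196826]);s['tcp_pos']=t
v=np.zeros((384,512),bool);v[180:244,205:300]=1;v[272:292,205:300]=1
print('green');run(cv2.imread('pics/wrist9.png'),'green',cam('wrist',s),t,v)
im=capture('side');cv2.imwrite('pics/side12.png',im);t=sense()['tcp_pos'];C=cam('side');p=proj(t,C)[0].astype(int);print(t,p)
v=np.zeros((384,512),bool);v[p[1]-30:p[1]+20,p[0]-30:p[0]+30]=1;m=cmask(im,'blue')&v;n,l,S,c=cv2.connectedComponentsWithStats(m.astype(np.uint8));print(S[1:])
run(im,'blue',C,t,v)
E
```

```text
[ 0.3  5.3 -4.4] 0.024
[ 0.5  5.5 -4.7  2.9 -2.6] 0.023
green
[ 0.5 -0.1 -6.9] 0.031
[ 0.4  0.4 -6.3 12.9  0.4] 0.022
[ 0.64202608 -0.04452035  0.23411519] [248 113]
[[ 233   83   34   40 1167]
 [ 272   88    6   18   73]]
[-1.7 -1.3  4.9] 0.476
[ -7.   21.4  33.1 -77.6 -16.6] 0.279
```

{"method": "servo_tool", "body": {
  "deltas": [
    {"tx": 87, "ty": 11.5, "tz": 0, "ax": 0, "ay": 0, "az": 0, "claw": 55},
    {"tx": 87, "ty": 11.5, "tz": 0, "ax": 0, "ay": 0, "az": 0, "claw": 55},
    {"tx": 87, "ty": 11.5, "tz": 0, "ax": 0, "ay": 0, "az": 0, "claw": 55},
    {"tx": 87, "ty": 11.5, "tz": 30, "ax": 0, "ay": 0, "az": 0, "claw": 55},
    {"tx": 87, "ty": 11.5, "tz": 60, "ax": 0, "ay": 0, "az": 0, "claw": 55},
    {"tx": 87, "ty": 11.5, "tz": 72, "ax": 0, "ay": 0, "az": 0, "claw": 55},
    {"tx": 87, "ty": 11.5, "tz": 72, "ax": 0, "ay": 0, "az": 0, "claw": 55},
    {"tx": 87, "ty": 11.5, "tz": 72, "ax": 0, "ay": 0, "az": 0, "claw": 55}
  ]
}}

```text
time_s: 27.85
tcp_pos: [0.6307, -0.132, 0.1622]
ee_rot: [[0.002, -1.0, -0.001], [-1.0, -0.002, -0.001], [0.001, 0.001, -1.0]]
wrist_force: [0.4, 0.0, -0.4]
gripper_width: 0.72
gripper_force: 30.0
```

```bash
python3 - <<'E'
from h import *
s=sense();t=s['tcp_pos'];print(t,s['ee_rot'])
a=capture('side');b=capture('scene')
for n,im in (('side',a),('scene',b)):
    C=cam(n);print(n,'tcp',proj(t,C)[0],'predicted mouth',proj([.6305,-.129,.135],C)[0])
cv2.imwrite('pics/s13.png',np.hstack([cv2.resize(a[110:210,210:310],(400,400)),cv2.resize(b[110:210,160:260],(400,400))]))
E
```

```text
[ 0.63071268 -0.13203841  0.16220662] [[ 1.70943147e-03 -9.99997907e-01 -1.12434459e-03]
 [-9.99998382e-01 -1.70879967e-03 -5.62646930e-04]
 [ 5.60724473e-04  1.12530458e-03 -9.99999210e-01]]
side tcp [262.56715207 126.05911854] predicted mouth [262.29889007 137.47645593]
scene tcp [208.51843507 136.42244752] predicted mouth [210.59620815 147.07177492]
```

View pics/s13.png

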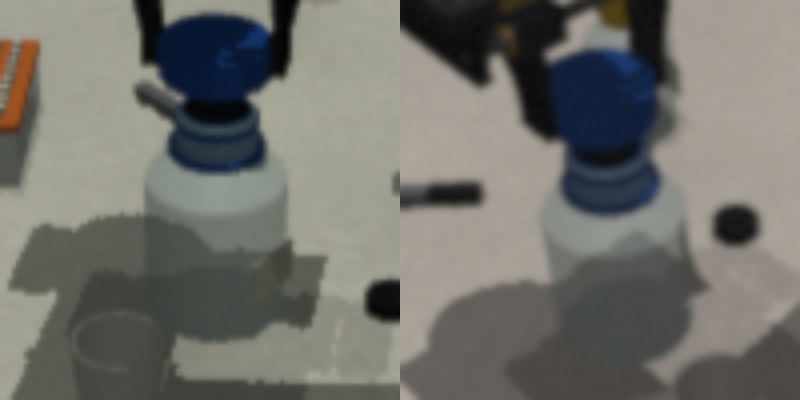

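{"method": "servo_tool", "body": {
  "deltas": [
    {"tx": 0, "ty": 0, "tz": 8, "ax": 0, "ay": 0, "az": 0, "claw": 55},
    {"tx": 0, "ty": 0, "tz": 15, "ax": 0, "ay": 0, "az": 0, "claw": 55},
    {"tx": 0, "ty": 0, "tz": 20, "ax": 0, "ay": 0, "az": 0, "claw": 55},
    {"tx": 0, "ty": 0, "tz": 25, "ax": 0, "ay": 0, "az": 0, "claw": 55},
    {"tx": 0, "ty": 0, "tz": 29, "ax": 0, "ay": 0, "az": 0, "claw": 55},
    {"tx": 0, "ty": 0, "tz": 32, "ax": 0, "ay": 0, "az": 0, "claw": 55},
    {"tx": 0, "ty": 0, "tz": 32, "ax": 0, "ay": 0, "az": 0, "claw": 55}
  ]
}}

```text
time_s: 28.53
tcp_pos: [0.63, -0.133, 0.1296]
ee_rot: [[-0.0, -1.0, -0.002], [-1.0, 0.0, 0.0], [-0.0, 0.002, -1.0]]
wrist_force: [-0.1, 0.8, -0.1]
gripper_width: 0.721
gripper_force: 30.0
```

{"method": "servo_tool", "body": {
  "deltas": [
    {"tx": 0, "ty": 0, "tz": 2, "ax": 0, "ay": 0, "az": 0, "claw": 55},
    {"tx": 0, "ty": 0, "tz": 4, "ax": 0, "ay": 0, "az": 0, "claw": 55},
    {"tx": 0, "ty": 0, "tz": 6, "ax": 0, "ay": 0, "az": 0, "claw": 55},
    {"tx": 0, "ty": 0, "tz": 6, "ax": 0, "ay": 0, "az": 0, "claw": 55},
    {"tx": 0, "ty": 0, "tz": 6, "ax": 0, "ay": 0, "az": 0, "claw": 55}
  ]
}}

```text
time_s: 28.95
tcp_pos: [0.6304, -0.133, 0.1245]
ee_rot: [[-0.0, -1.0, -0.0], [-1.0, 0.0, -0.0], [0.0, 0.0, -1.0]]
wrist_force: [-0.3, 0.1, -0.5]
gripper_width: 0.724
gripper_force: 30.0
```

{"method": "servo_tool", "body": {
  "deltas": [
    {"tx": 0, "ty": 0, "tz": 1, "ax": 0, "ay": 0, "az": 0, "claw": 55},
    {"tx": 0, "ty": 0, "tz": 2.5, "ax": 0, "ay": 0, "az": 0, "claw": 55},
    {"tx": 0, "ty": 0, "tz": 2.5, "ax": 0, "ay": 0, "az": 0, "claw": 55},
    {"tx": 0, "ty": 0, "tz": 2.5, "ax": 0, "ay": 0, "az": 0, "claw": 55}
  ]
}}

```text
time_s: 29.28
tcp_pos: [0.6304, -0.133, 0.122]
ee_rot: [[0.0, -1.0, -0.0], [-1.0, -0.0, -0.0], [0.0, 0.0, -1.0]]
wrist_force: [-0.2, 0.6, -0.2]
gripper_width: 0.723
gripper_force: 30.0
```

{"method": "servo_tool", "body": {
  "deltas": [
    {"tx": 0, "ty": 0, "tz": 0, "ax": 0, "ay": 0, "az": 0, "claw": 78},
    {"tx": 0, "ty": 0, "tz": 0, "ax": 0, "ay": 0, "az": 0, "claw": 78},
    {"tx": 0, "ty": 0, "tz": 0, "ax": 0, "ay": 0, "az": 0, "claw": 78},
    {"tx": 0, "ty": 0, "tz": 0, "ax": 0, "ay": 0, "az": 0, "claw": 78},
    {"tx": 0, "ty": 0, "tz": 0, "ax": 0, "ay": 0, "az": 0, "claw": 78},
    {"tx": 0, "ty": 0, "tz": 0, "ax": 0, "ay": 0, "az": 0, "claw": 78},
    {"tx": 0, "ty": 0, "tz": -40, "ax": 0, "ay": 0, "az": 0, "claw": 78},
    {"tx": 0, "ty": 0, "tz": -80, "ax": 0, "ay": 0, "az": 0, "claw": 78},
    {"tx": 0, "ty": 0, "tz": -110, "ax": 0, "ay": 0, "az": 0, "claw": 78},
    {"tx": -85, "ty": 0, "tz": -110, "ax": 0, "ay": 0, "az": 0, "claw": 78},
    {"tx": -85, "ty": 0, "tz": -110, "ax": 0, "ay": 0, "az": 0, "claw": 78},
    {"tx": -85, "ty": 0, "tz": -110, "ax": 0, "ay": 0, "az": 0, "claw": 78}
  ]
}}

```text
time_s: 30.28
tcp_pos: [0.6308, -0.0429, 0.233]
ee_rot: [[0.005, -1.0, 0.002], [-1.0, -0.005, 0.002], [-0.002, -0.002, -1.0]]
wrist_force: [-0.3, -0.6, -1.0]
gripper_width: 0.897
gripper_force: 0.0
```

```bash
python3 - <<'E'
from h import *
s=sense();print(s['tcp_pos'],s['wrist_force'])
Q=dict(red=(.496,.291),yellow=(.499,-.283),green=(.449,-.028),blue=(.6305,-.129))
for n in ['scene','side','wrist']:
    im=capture(n);C=cam(n,s);cv2.imwrite(f'pics/{n}14.png',im)
    for c in SEQ:
        z=BH[c]/1e3-.019
        for zz in (z,z+.008):
            m=near(cmask(im,c),proj([*Q[c],zz+.011],C)[0],60 if n=='wrist' else {'red':18,'yellow':18,'green':22,'blue':28}[c])
            if m.sum()>40:print(n,c,round(zz,3),m.sum(),fit(cyl(D[c]/1e3,zz,zz+.022),[(m,C)],Q[c]))
E
```

```text
[ 0.63075787 -0.04290801  0.2329714 ] [-0.26051341 -0.63666916 -0.99175711]
scene red 0.086 278 (array([0.49601173, 0.29191206]), np.float64(0.145083932853717))
scene red 0.094 278 (array([0.5035071 , 0.29313895]), np.float64(0.17158978699393426))
scene yellow 0.096 65 (array([ 0.49439526, -0.28686279]), np.float64(3.4568325791855203))
scene yellow 0.104 72 (array([ 0.50232813, -0.27589844]), np.float64(3.3091503267973854))
scene green 0.106 317 (array([ 0.44703125, -0.02935938]), np.float64(0.2918290344528979))
scene green 0.114 317 (array([ 0.45446973, -0.02358936]), np.float64(0.33105709160635866))
scene blue 0.116 568 (array([ 0.62788261, -0.12967965]), np.float64(0.11667357083678541))
scene blue 0.124 568 (array([ 0.6330293 , -0.12159488]), np.float64(0.14284727975697323))
side red 0.086 430 (array([0.49408201, 0.28879144]), np.float64(0.10516187870497036))
side red 0.094 430 (array([0.49362665, 0.29494027]), np.float64(0.13856817145462838))
side yellow 0.096 220 (array([ 0.49612158, -0.28549536]), np.float64(0.10857397504456329))
side yellow 0.104 220 (array([ 0.49618496, -0.27041646]), np.float64(0.11770053475935828))
side green 0.106 473 (array([ 0.44638672, -0.03094727]), np.float64(0.1541018944575716))
side green 0.114 473 (array([ 0.44772995, -0.01912272]), np.float64(0.18756373585374952))
side blue 0.116 527 (array([ 0.62899414, -0.13043262]), np.float64(0.08496483982587341))
side blue 0.124 527 (array([ 0.62633348, -0.11629438]), np.float64(0.09944562265133758))
wrist green 0.106 1640 (array([ 0.44928271, -0.02482056]), np.float64(0.3325705404112864))
wrist green 0.114 1640 (array([ 0.45440234, -0.02638281]), np.float64(0.4100836920133908))
wrist blue 0.116 3690 (array([ 0.63195587, -0.1257269 ]), np.float64(0.04471969817737392))
wrist blue 0.124 3690 (array([ 0.6315329 , -0.12435608]), np.float64(0.1099665231946437))
```

```bash
python3 -c "
from station import *
print(finish_job())"
```

```text
the job is handed in; nothing more can be done
None
```

I placed all four caps on their matching bottles in the order red, yellow, green, blue, and handed the job in at about 30 s of robot time. Camera fits put each cap at its fully-home height and near its bottle's axis, but no verdict came back after hand-in.

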